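# Grease a pillow block through its tilted nipple

## Robot

A 7-joint arm with a two-finger parallel gripper is mounted at the origin on a cart in front of the work surface, level with it; the furniture and walls round the work are solid. World frame = base frame: x ahead of the robot, y to its left, z up, the work surface at z = 0. Lengths are in mm, angles in rad, forces in N, time in s.
With the tool pointing down it reaches from about 400 to 850 mm from the base axis. Payload 10.4 kg.
Tool frame: the origin (TCP) lies at the very end of the fingers, on their centre line; the grasp point (between the pads) lies robot.grip_point_offset behind it (robot.grip_point_offset is the distance from the TCP to the grasp point, in mm); x points along the fingers, z is the direction in which the jaws open and shut, and the axes are right-handed (so a half turn about x gives the same grasp; the last joint's range is limited). The gripper opens to 85 mm and grips with 20 to 120 N. Pads are 22 mm wide; open, the fingers measure 114 mm over their backs; the gripper's body (76 mm by 85 mm) begins 54 mm behind the grasp point. The pads swing forward as they close: fully open they stand 13 mm farther back than shut.
Start: joints at [1.201, 0.332, -0.065, 1.46, 0.022, 1.35, -0.088], TCP at [212.453, -587.805, 231.338] pointing down, gripper open.
Joint ranges: [-2.6, 2.6], [-0.5, 2.12], [-1.47, 1.34], [0.16, 2.42], [-1.27, 4.41], [0.06, 2.06], [-2.6, 2.6]. Speed limits (rad/s): [2.22, 2.22, 2.79, 2.79, 3.14, 3.14, 3.14].

## Interface

Orientations are given as a 3x3 rotation matrix whose columns are the frame's x, y, z axes.
In Python, from station import robot gives the robot as it stands. The module is installed in compiled form; this text tells all that it offers.
- The arm moves only by the tool apply_moves, never from a script. Its argument "plan" is one flat list of numbers, 5 for each row, row after row: the shift along the world's x, y, z in mm, then the turn about the world's z in degrees, then the opening in per cent of the stroke, from 0 (shut) to 100 (fully open). A call has 1 to 8 rows; each row is the pose to reach, as a shift and turn from the pose commanded when the call began; what a row does not reach only later rows make up. A row lasts 1/8 s, in which the tool goes at most 62.5 mm and 10.7 degrees, less where a joint would pass 70% of its speed; a pose out of reach is approached as far as the arm can. A call with a gripper value outside its range is refused whole. The fingers move at their own pace and stop on an object; the grip force is fixed at half the most. Time passes only in rows, so rows that repeat a pose let the fingers close. It gives the time, the measured TCP pose, the force and the opening at its end, in the units of the state.
- robot.observe(): the state, without advancing time (a new reading comes with each control period).
- robot.snapshot(name): name is "scene" or "top" or "wrist"; returns a dict with "img" (420x560x3 uint8, red, green, blue), "fx", "fy", "cx", "cy" (pixels), "k1" (the pictures are not rectified: a ray, as slopes to the right and down, at radius r is drawn at 1 + k1 r^2 times it, then the intrinsics apply), "rvec" (rotation vector, rad) and "tvec" (3), from world to camera coordinates, as OpenCV has them; the wrist camera has in their place "tool_from_camera" (4x4, takes a point from camera to tool coordinates, whose origin is the TCP and whose axes are the tool frame's). Camera axes: x right, y down, z forward; pixel columns grow to the right and rows downward; lengths in mm; the calibration is good to about 2 mm. A picture is of the moment at which its call begins: read the wrist's pose just before it. There is no depth.
- robot.finish_job(): hands the job in, once; it reports no verdict.
The state is a dict: "time": time; "joints": joint angles; "qd": joint speeds; "joint_torque": joint torques, N m; "eef_pos": TCP position; "ee_rot": TCP orientation; "force": force on the tool from outside, world axes, zero at the start; "torque": the same for the moment, N m; "grip_width": opening from 0.0 (shut) to 1.0 (fully open).
Only numpy, scipy, OpenCV 4.12 (cv2) and the standard library are available. Lean on these libraries where they do the work, as an engineer would, in place of code of your own. Each camera call takes 0.05 s, during which the arm holds its last target.

## Task

Grease the bearing whose nipple still wears its dust cap: pull the cap off and put it into the open drawer of the small-parts cabinet, then take the push-type grease gun out of its stand and press its mouth squarely onto that bare tilted nipple until the coupler snaps over the head. Keep pushing so that the gun's body is pressed well in against its spring, more than half of its stroke, and finish while still gripping the gun and holding it pressed like that. Leave the solder reel and the pliers where they lie.

Things in the scene. Friction and masses are not known exactly. Their poses are not given: they have to be found in the camera images.
- shaft_unit: Fixed bearing unit: base plate 92 (x) x 140 (y) x 10 mm with two grey pillow blocks at y = +45 and -45 mm (27 mm wide, dome radius 25 mm about the shaft), a 16 mm shaft along y at height 40 mm, a 54 mm pulley between. Each dome has a nipple leaning 30 deg from vertical to -x (to the robot's right). The one at +y, nearer the robot, is capped; the bare one at -y is done. Origin: centre of underside.
- nipple: Steel grease nipple to be greased, under the cap, fixed. z: outward along its axis. Origin: on the axis at the top of its 13 mm hexagon, 29 mm from the shaft's axis (4 mm above the dome). Above it: 11.6 mm wide collar to 2.5 mm, 7 mm wide neck to 8 mm, head 11.6 mm wide at 10 to 12 mm, tapering to a 4.4 mm wide flat tip at 18 mm.
- nipple_tip (a point): Centre of that nipple's flat tip, 18 mm along z from its origin; axes as nipple.
- dust_cap: Loose black ribbed plastic cup, 19 mm outside, 14 mm inside diameter, 20.5 mm long, 15 g, sitting over the nipple with its open end down, coaxial with it. Not fastened: pulls off along the nipple's axis, clear after 18 mm. Origin: centre of the open rim (0.5 mm above the nipple's origin at the start); z: along its axis to the closed end.
- drawer_floor (a point): Point on the floor of the only open drawer (top right in the right-hand grey parts cabinet, 172 mm high), 118 mm above the worktop, midway between its sides (69 mm apart, 39 mm high), 45 mm behind its 50 mm high front panel, 50 to 70 mm in front of the cabinet's face. x: from the front into the cabinet; y: left seen from the front; z up. The cabinet's top is 54 mm above this floor.
- bin_cabinet_drawer_6 (a joint): How far that drawer is pulled out, m (0 shut, 0.12 fully out); it slides easily and starts at 0.095 to 0.115.
- gun: Push-type grease gun, about 0.29 kg, upright and mouth down in its stand. Origin: on its axis at the mouth's rim (spring relaxed); z: along the axis from mouth to tail. Aluminium barrel 32 mm wide from z = 43 to 121 mm (grip it there), 25 mm collar from 33 to 43 mm, tail button to 124 mm. Below, a steel nozzle slides into the barrel; its coupler, 25 mm wide, spans z = 0 to 22 mm.
- coupler_seat (a point): Centre of the floor of the coupler's mouth, on the gun's axis, 15 mm above the rim (gun z = 15 mm relaxed); moves with the nozzle. The mouth is 14 mm wide, chamfered to 20 mm at the rim. Four spring jaws in it slip over the nipple's head at about 8 N and snap in under it; the nipple's tip then meets this seat.
- nozzle (a joint): Stroke of the gun, m: how far the nozzle is pushed into the barrel, 0 relaxed to 0.012 fully in. Spring: about 12 N before it moves, 17 N fully in.
- gun_stand: The gun's stand, fixed: 80 mm square foot, four posts, 72 mm square top plate with its upper face at height 50 mm and a 27 mm hole. The gun's barrel rests on the plate (gun origin 7 mm above the worktop), its collar and coupler pass through the hole; the gun is clear once lifted 50 mm. Origin: centre of the foot's underside.
- contact_spray: Spray can, 66 mm diameter, 199 mm high, a standing bystander (obstacle). Origin: centre of its underside.
- solder_spool: White reel of solder, 53 mm diameter, 40 mm high, loose bystander. Origin: centre of its underside.
- pliers: Pliers with red handles, 140 mm long, 11 mm high, lying loose; bystander. Origin: centre of its underside.
Not all that is in view belongs to the job. What is shaped like the gun but orange is not meant.

How it is judged:
By the outcome, as a careful person would: the job done as asked, in the order asked, and still so for the second after the job is handed in, while the arm keeps its last pose, push and grip.
It also fails if it takes over 58 s, if anything falls off the work surface, if the arm or the gripper's body presses on something with over 40 N, if the wrist force passes 120 N, or if a joint passes its speed limit or range.

## Working session

There is one attempt and no reset: what is moved stays moved. The work goes in short steps, Python scripts to look and compute and a tool call to move; the robot and the scene stay as the last step left them, time stands still between calls to the robot, and variables do not carry over. Pictures are saved under pics/ and viewed, and the job is handed in when it is done.

Besides the shell and the picture viewer there is one more tool, called after "Emit:" in YAML: its name, and indented under it one key for each argument. apply_moves: Moves the arm, as the interface text tells. Its arguments: {"type":"object","properties":{"plan":{"type":"array"}},"required":["plan"]}

```bash
mkdir -p pics; ls
cat > h.py <<'E'
import numpy as np, cv2
from station import robot
np.set_printoptions(precision=3,suppress=True)
def snap(n,name):
    s=robot.snapshot(n); cv2.imwrite(f'pics/{name}.png',cv2.cvtColor(s['img'],cv2.COLOR_RGB2BGR))
    import pickle; pickle.dump(s,open(f'pics/{name}.pkl','wb')); return s
E
python3 - <<'E'
from h import *
o=robot.observe()
for k,v in o.items(): print(k,np.array(v))
print(robot.grip_point_offset)
for n in ['scene','top','wrist']:
    s=snap(n,n+'0'); print(n,{k:v for k,v in s.items() if k!='img'})
E
```

```text
pics
time 0.0
joints [ 1.201  0.333 -0.065  1.461  0.022  1.35  -0.089]
qd [-0.001  0.002  0.001  0.     0.    -0.001 -0.001]
joint_torque [ -0.001 -62.544   0.049 -39.161   0.016   0.01   -0.   ]
eef_pos [ 212.334 -587.424  230.498]
ee_rot [[-0.001  0.94   0.34 ]
 [ 0.001  0.34  -0.94 ]
 [-1.    -0.    -0.001]]
force [ 0.394 -0.035 -0.492]
torque [ 0.007  0.042 -0.018]
grip_width 1.0017677926303514
18.700000000000003
scene {'fx': 433.71530911065446, 'fy': 433.71530911065446, 'cx': 276.0514832224636, 'cy': 204.79247936087845, 'k1': 0.032677321510715576, 'rvec': array([ 1.174, -2.126,  1.121]), 'tvec': array([327.548, 372.618, 942.332])}
top {'fx': 401.4143339339426, 'fy': 401.4143339339426, 'cx': 280.19250232067833, 'cy': 207.98879748133186, 'k1': 0.03610749651498601, 'rvec': array([ 2.185, -2.196,  0.101]), 'tvec': array([   3.405,  579.586, 1113.435])}
wrist {'fx': 350.6403137943885, 'fy': 350.6403137943885, 'cx': 277.77479923367366, 'cy': 211.34592644304206, 'k1': -0.05915733480642225, 'tool_from_camera': array([[  -0.   ,   -0.28 ,    0.96 , -142.622],
       [  -0.001,   -0.96 ,   -0.28 ,   71.471],
       [   1.   ,   -0.001,   -0.   ,    0.172],
       [   0.   ,    0.   ,    0.   ,    1.   ]])}
```

View pics/scene0.png

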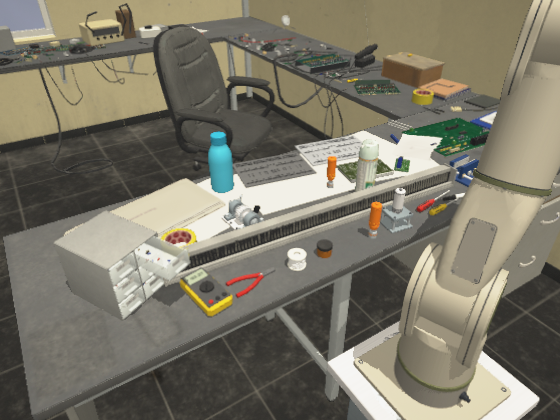

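View pics/top0.png

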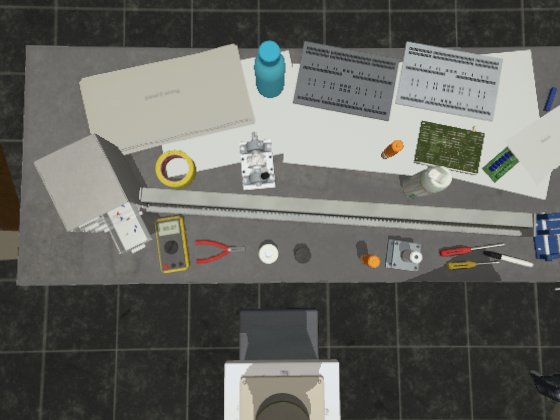

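View pics/wrist0.png

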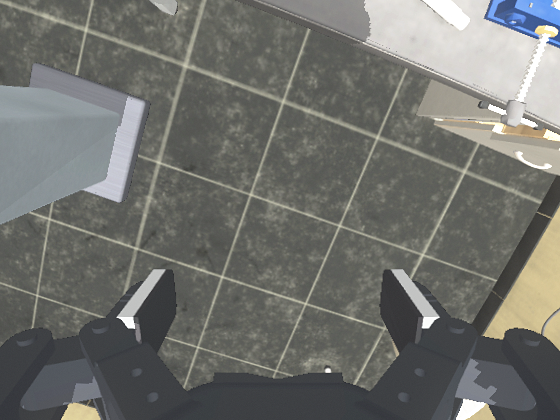

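```bash
cat >> h.py <<'E'
import pickle
def load(name): return pickle.load(open(f'pics/{name}.pkl','rb'))
def slopes(s,u,v):
    xd,yd=(u-s['cx'])/s['fx'],(v-s['cy'])/s['fy']; x,y=xd,yd
    for _ in range(20):
        f=1+s['k1']*(x*x+y*y); x,y=xd/f,yd/f
    return np.array([x,y,1.])
def ray(s,u,v):
    d=slopes(s,u,v)
    if 'rvec' in s:
        R=cv2.Rodrigues(np.array(s['rvec'],float))[0]; t=np.array(s['tvec'],float).ravel()
        return -R.T@t, R.T@d/np.linalg.norm(d)
    T=np.array(s['tool_from_camera']); Rw=np.array(s['ee_rot']); p=np.array(s['eef_pos'])
    return p+Rw@T[:3,3], Rw@(T[:3,:3]@d)/np.linalg.norm(d)
def onz(s,u,v,z):
    c,d=ray(s,u,v); return c+d*(z-c[2])/d[2]
def tri(*obs):
    A=np.zeros((3,3)); b=np.zeros(3); L=[]
    for s,u,v in obs:
        c,d=ray(s,u,v); P=np.eye(3)-np.outer(d,d); A+=P; b+=P@c; L.append((c,P))
    x=np.linalg.solve(A,b); return x,[np.linalg.norm(P@(x-c)) for c,P in L]
def proj(s,X):
    if 'rvec' in s:
        R=cv2.Rodrigues(np.array(s['rvec'],float))[0]; p=R@np.array(X,float)+np.array(s['tvec'],float).ravel()
    else:
        T=np.array(s['tool_from_camera']); Rw=np.array(s['ee_rot'])
        p=T[:3,:3].T@(Rw.T@(np.array(X,float)-np.array(s['eef_pos']))-T[:3,3])
    x,y=p[0]/p[2],p[1]/p[2]; f=1+s['k1']*(x*x+y*y)
    return np.array([s['fx']*x*f+s['cx'],s['fy']*y*f+s['cy']])
def wsnap(name):
    o=robot.observe(); s=snap('wrist',name); s['ee_rot']=np.array(o['ee_rot']); s['eef_pos']=np.array(o['eef_pos'])
    pickle.dump(s,open(f'pics/{name}.pkl','wb')); return s
def crop(name,u0,v0,u1,v1,k,out):
    im=cv2.imread(f'pics/{name}.png')[v0:v1,u0:u1]
    cv2.imwrite(f'pics/{out}.png',cv2.resize(im,None,fx=k,fy=k,interpolation=cv2.INTER_CUBIC))
E
python3 - <<'E'
from h import *
s=load('top0')
for n,u,v,z in [('nip',266,177,70),('gun tail',416,257,131),('orange',373,261,100),('shaft base',257,165,10),('drawer',128,230,118),('drawer front',140,250,168),('tablecornerL',20,283,0)]: print(n,onz(s,u,v,z))
crop('top0',220,120,310,200,8,'c1'); crop('top0',340,220,440,290,7,'c2'); crop('top0',60,190,180,280,6,'c3'); crop('scene0',210,180,290,250,9,'c4')
crop('scene0',340,150,440,250,6,'c5');crop('scene0',60,200,200,320,5,'c6')
E
```

```text
nip [660.71   39.602  70.   ]
gun tail [ 445.295 -341.167  131.   ]
orange [ 433.879 -239.632  100.   ]
shaft base [704.846  66.51   10.   ]
drawer [517.656 390.503 118.   ]
drawer front [467.993 342.789 168.   ]
tablecornerL [375.822 722.485   0.   ]
```

View pics/c1.png

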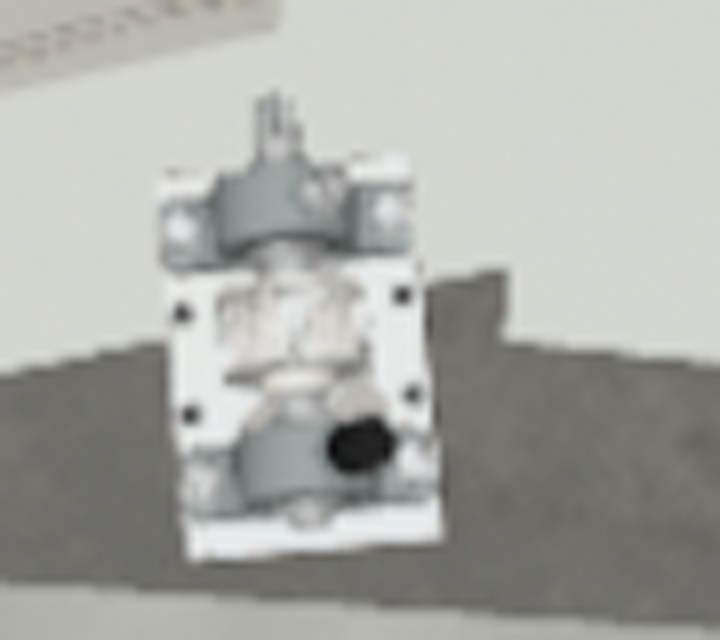

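View pics/c2.png

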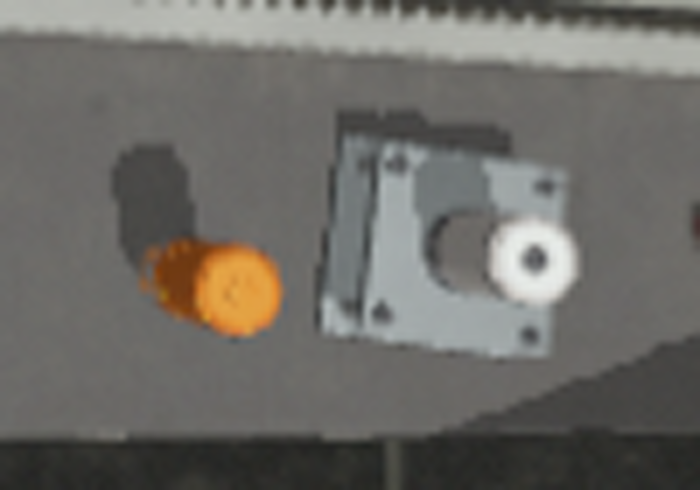

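View pics/c3.png

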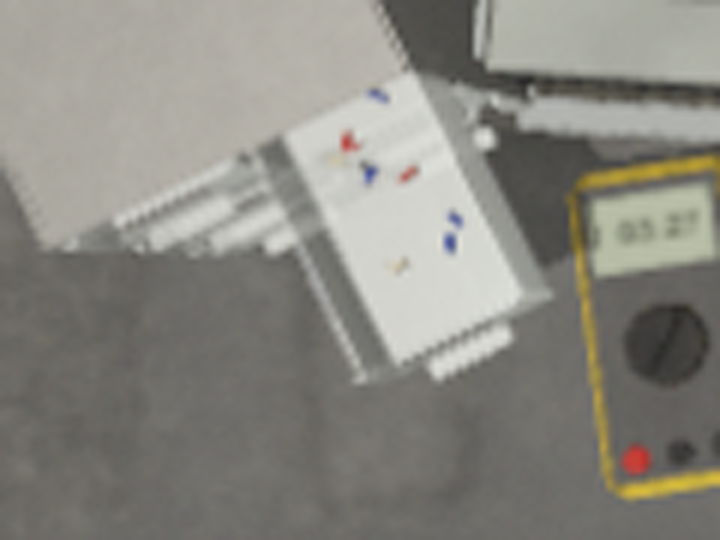

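View pics/c4.png

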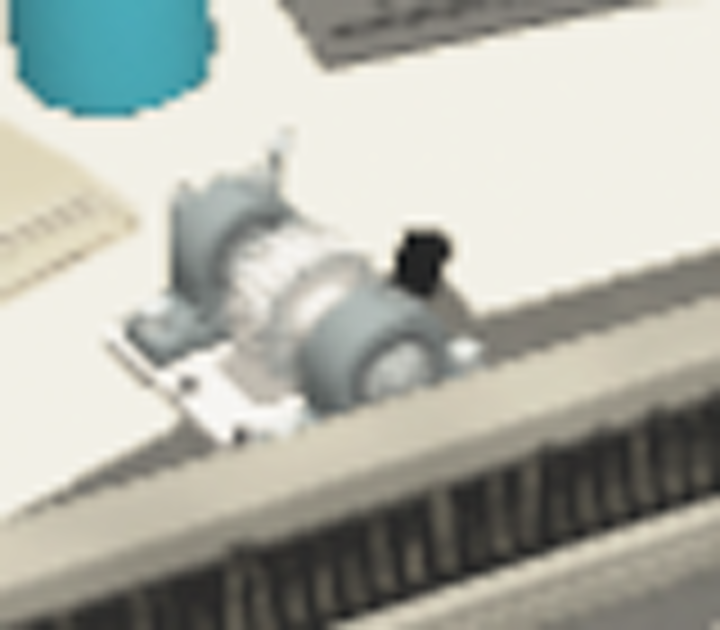

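View pics/c5.png

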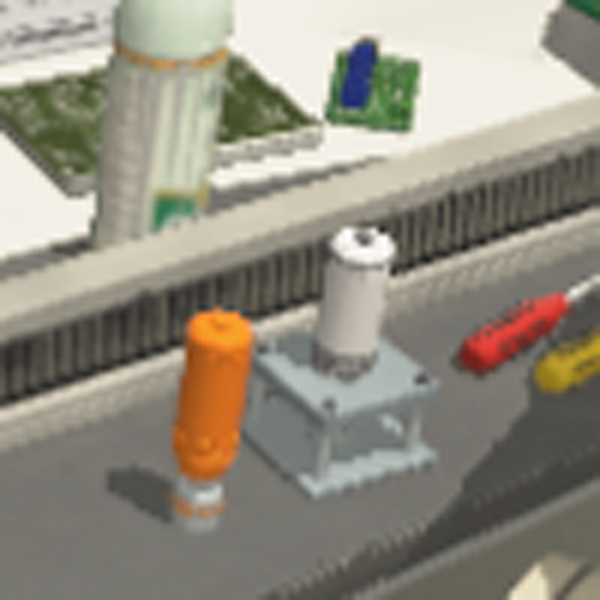

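View pics/c6.png

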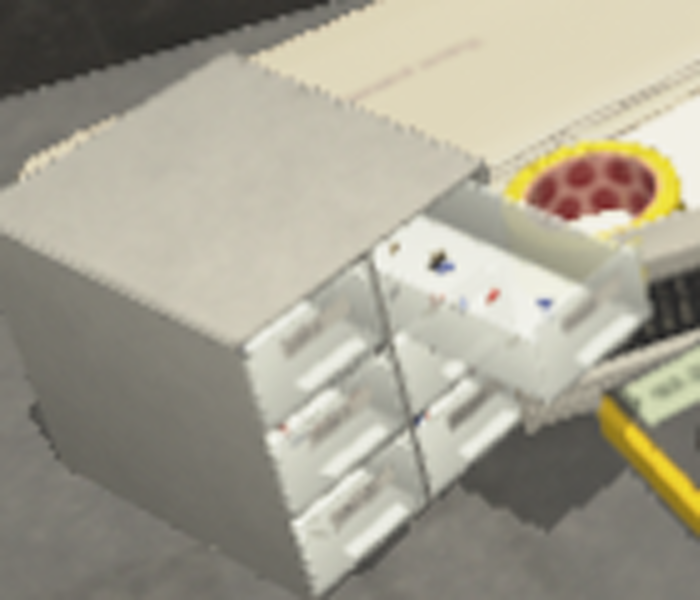

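Run:
```python
from h import *
t=load('top0'); s=load('scene0')
def blob(im,box):
    u0,v0,u1,v1=box; m=(im[v0:v1,u0:u1].max(2)<50).astype(np.uint8)
    n,l,st,c=cv2.connectedComponentsWithStats(m); 
    i=1+np.argmax(st[1:,4]); ys,xs=np.where(l==i); return c[i]+[u0,v0],st[i]
bt,a=blob(t['img'],(255,165,275,187)); bs,b=blob(s['img'],(248,200,268,216)); print(bt,a,bs,b)
print('cap',tri((t,*bt),(s,*bs)))
print('gun tail',tri((t,416.6,257),(s,400.3,190.5)))
c=lambda u,v,k,o:(u/k+o[0],v/k+o[1])
P=[onz(t,*c(u,v,8,(220,120)),10) for u,v in [(187,558),(442,540),(160,180),(405,155)]]
print('base corners',np.array(P)); 
for i,j in [(0,1),(2,3),(0,2),(1,3)]: d=P[j]-P[i]; print(np.linalg.norm(d),np.degrees(np.arctan2(d[1],d[0])))
print('centre',np.mean(P,0))
Q=[onz(t,*c(u,v,6,(60,190)),118) for u,v in [(400,362),(522,300),(290,135),(412,75)]]
print('drawer floor corners',np.array(Q))
for i,j in [(0,1),(0,2),(1,3)]: d=Q[j]-Q[i]; print(np.linalg.norm(d),np.degrees(np.arctan2(d[1],d[0])))
```

```text
[264.486 175.351] [ 6  8  8  6 37] [256.115 208.692] [ 6  6  5  7 26]
cap (array([665.005,  43.893,  72.538]), [np.float64(0.2884881840409998), np.float64(0.28848818404102133)])
gun tail (array([ 445.676, -344.39 ,  123.347]), [np.float64(1.1945874540417998), np.float64(1.1945874540416772)])
base corners [[633.313 105.571  10.   ]
 [639.509  14.294  10.   ]
 [770.518 115.409  10.   ]
 [779.607  27.029  10.   ]]
91.48698494497751 -86.11667747952252
88.84686295305924 -84.1279748405864
137.55672191444592 4.101291469914282
140.6757163344935 5.193662620159724
centre [705.737  65.576  10.   ]
drawer floor corners [[466.138 392.537 118.   ]
 [491.894 342.183 118.   ]
 [562.589 440.931 118.   ]
 [588.031 390.48  118.   ]]
56.558443267163824 -62.90998090643921
107.91124340384874 26.64496848596238
107.58696589756835 26.67381445957939
```

Emit:
apply_moves:
  plan: [56,79,0,10,100,112,158,0,20,100,168,237,0,30,100,224,315,0,40,100,280,394,0,50,100,336,473,0,60,100,392,552,0,70,100,452,630,-40,75,100]

```text
time: 1.15
eef_pos: [503.3, -179.3, 224.4]
ee_rot: [[0.001, -0.089, 0.996], [-0.001, 0.996, 0.089], [-1.0, -0.001, 0.001]]
force: [1.3, -1.4, 1.2]
grip_width: 1.002
```

Emit:
apply_moves:
  plan: [36,50,0,0,100,72,100,0,0,100,108,150,-10,0,100,144,200,-30,0,100,161,222,-50,0,100,161,222,-50,0,100]

```text
time: 1.9
eef_pos: [662.6, 44.1, 171.2]
ee_rot: [[-0.004, -0.089, 0.996], [0.002, 0.996, 0.089], [-1.0, 0.002, -0.004]]
force: [-0.5, -0.2, 0.3]
grip_width: 1.001
```

Run:
```python
from h import *
o=robot.observe(); print(o['eef_pos'],o['time'],o['qd'],np.degrees(np.arctan2(np.array(o['ee_rot'])[1,2],np.array(o['ee_rot'])[0,2])))
s=wsnap('w1'); print(proj(s,[664,43,73.5]))
```

```text
[662.593  44.085 171.222] 1.9 [ 0.049 -0.053  0.021 -0.004 -0.005  0.019  0.024] 5.1015340288021145
[279.8  214.41]
```

View pics/w1.png

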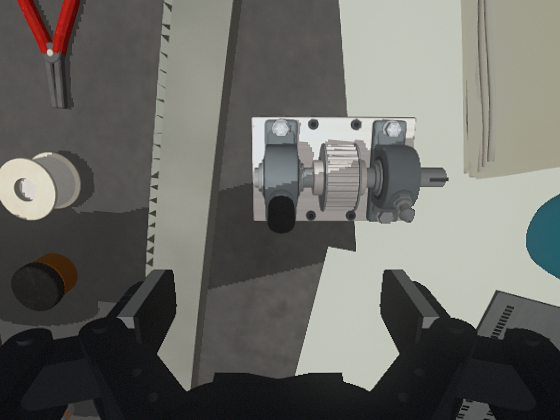

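Run:
```python
from h import *
w=load('w1');t=load('top0'); s=load('scene0')
m=(w['img'][180:250,255:310].max(2)<60).astype(np.uint8)
n,l,st,c=cv2.connectedComponentsWithStats(m); i=1+np.argmax(st[1:,4]); b=c[i]+[255,180]; print(st[i],b)
print(tri((w,*b),(t,264.5,175.4),(s,256.1,208.7))); print(onz(w,*b,74))
for p in ([663.7,43,73.5],[665,43.5,73.5]): print(proj(t,p),proj(s,p),proj(w,p))
# end-lines of shaft base in w
P=[onz(w,u,v,10) for u,v in [(252,118),(415,118),(252,220),(410,220)]]; print(np.array(P),np.mean(P,0))
crop('w1',230,100,430,250,4,'c7')
```

```text
[   0   16   49   54 1552] [275.355 223.46 ]
(array([662.931,  41.973,  75.796]), [np.float64(5.27508231063936), np.float64(2.0014409304219383), np.float64(3.698672736811605)])
[661.408  36.089  74.   ]
[264.719 175.714] [256.654 208.558] [279.382 214.374]
[264.534 175.239] [256.307 208.408] [281.254 213.862]
[[634.942 106.325  10.   ]
 [772.346 119.184  10.   ]
 [641.123  16.502  10.   ]
 [785.113  29.326  10.   ]] [708.381  67.834  10.   ]
```

View pics/c7.png

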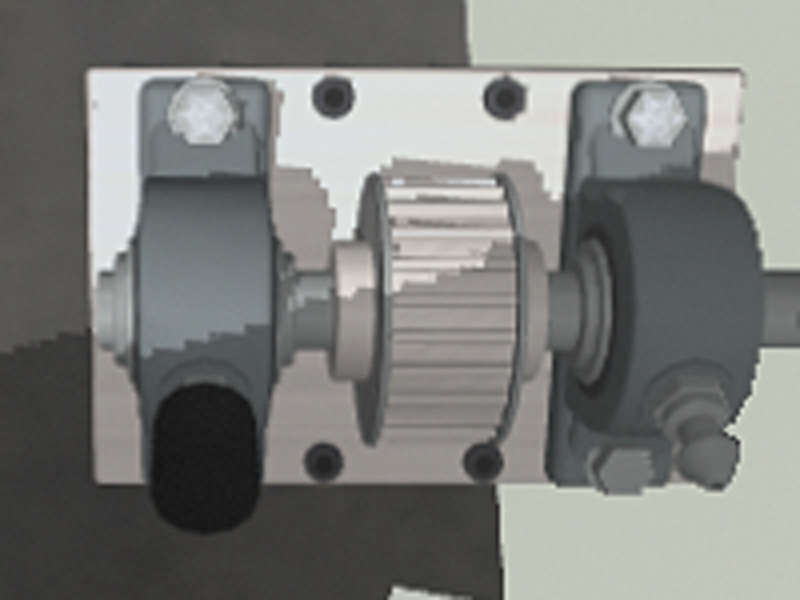

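Run:
```python
from h import *
o=robot.observe(); print(o['eef_pos'],o['time'],o['qd'])
```

```text
[662.83   42.026 172.641] 1.95 [ 0.037 -0.04   0.014 -0.006  0.002  0.006  0.008]
```

Emit:
apply_moves:
  plan: [2,-5,-40,0,50,2,-5,-75,0,50,2,-5,-75,0,50,2,-5,-75,0,50]

```text
time: 2.45
eef_pos: [666.1, 35.5, 101.2]
ee_rot: [[0.002, -0.084, 0.996], [-0.0, 0.996, 0.084], [-1.0, -0.0, 0.002]]
force: [0.4, 0.2, 0.5]
grip_width: 0.5
```

Run:
```python
from h import *
o=robot.observe(); print(o['eef_pos'],o['time'],o['qd'],o['ee_rot'])
s=wsnap('w2')
```

```text
[666.114  35.454 101.195] 2.45 [-0.005 -0.008 -0.008 -0.011  0.001 -0.004 -0.004] [[ 0.002 -0.084  0.996]
 [-0.     0.996  0.084]
 [-1.    -0.     0.002]]
```

View pics/w2.png

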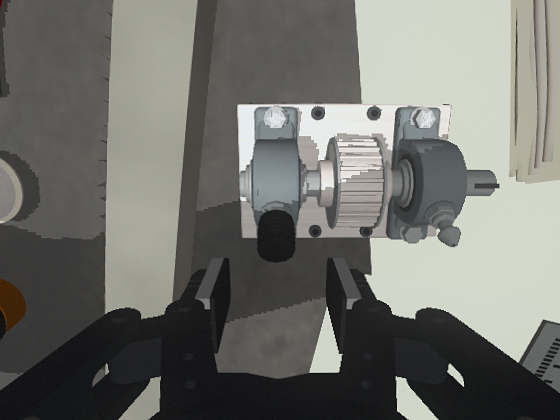

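Emit:
apply_moves:
  plan: [0,1,-20,0,50,0,1,-37,0,50,0,1,-37,0,50,0,1,-37,0,20,0,1,-37,0,0,0,1,-37,0,0,0,1,-37,0,0,0,1,-37,0,0]

```text
time: 3.5
eef_pos: [665.6, 37.2, 62.5]
ee_rot: [[0.001, -0.085, 0.996], [0.0, 0.996, 0.085], [-1.0, 0.0, 0.001]]
force: [0.9, 0.4, 3.3]
grip_width: 0.19
```

Run:
```python
from h import *
s=wsnap('w3');o=robot.observe(); print(o['eef_pos'],o['time'],o['qd'],o['grip_width'],o['force'])
```

```text
[665.638  37.17   62.447] 3.55 [ 0.001  0.002 -0.    -0.001 -0.    -0.001 -0.002] 0.19548653296484753 [-0.109 -0.12   2.924]
```

View pics/w3.png

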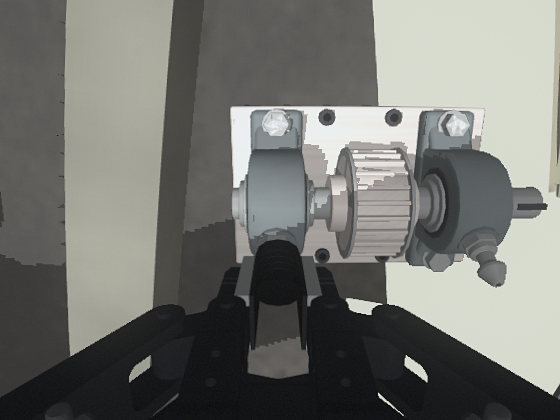

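Emit:
apply_moves:
  plan: [0.4,-5,8.7,0,0,0.8,-10,17.3,0,0,1.2,-15,26,0,0,1.6,-20,34.6,0,0,1.6,-20,80,0,0,1.6,-20,120,0,0,1.6,-20,120,0,0]

```text
time: 4.42
eef_pos: [668.6, 17.3, 186.3]
ee_rot: [[0.006, -0.085, 0.996], [0.0, 0.996, 0.085], [-1.0, -0.0, 0.006]]
force: [-0.2, 0.1, -0.9]
grip_width: 0.198
```

Run:
```python
from h import *
s=wsnap('w4');o=robot.observe(); print(o['eef_pos'],o['time'],o['qd'],o['grip_width'],o['force'])
```

```text
[667.606  16.987 183.862] 4.475 [ 0.     0.03   0.013  0.044  0.004 -0.012 -0.002] 0.19299888416344907 [ 0.109  0.116 -0.725]
```

View pics/w4.png

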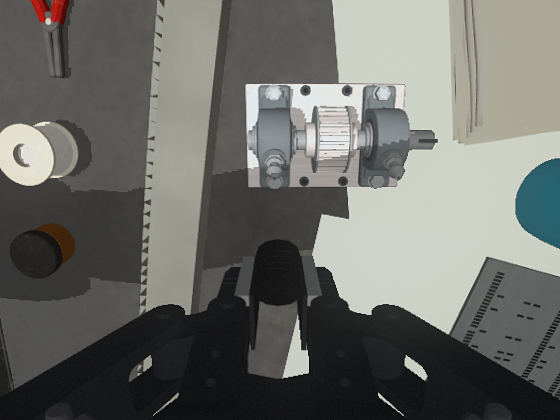

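Emit:
apply_moves:
  plan: [-22,56,20,4,0,-44,112,40,8,0,-66,168,50,12,0,-88,224,56,16,0,-110,280,56,20,0,-132,336,56,22,0,-145,365,56,22,0,-145,365,56,22,0]

```text
time: 5.48
eef_pos: [519.3, 384.7, 236.9]
ee_rot: [[-0.002, -0.457, 0.89], [0.0, 0.89, 0.457], [-1.0, 0.001, -0.002]]
force: [0.2, -0.9, -1.2]
grip_width: 0.195
```

Run:
```python
from h import *
s=wsnap('w5');o=robot.observe(); print(o['eef_pos'],o['time'],o['qd'],o['grip_width'],o['force'],o['ee_rot'])
print(proj(s,[522,382,118]))
```

```text
[520.959 382.625 236.888] 5.525 [ 0.038 -0.007  0.029 -0.006  0.007  0.002  0.008] 0.19592632300291146 [-0.111 -0.421  0.139] [[-0.001 -0.454  0.891]
 [-0.001  0.891  0.454]
 [-1.    -0.    -0.002]]
[279.372 209.352]
```

View pics/w5.png

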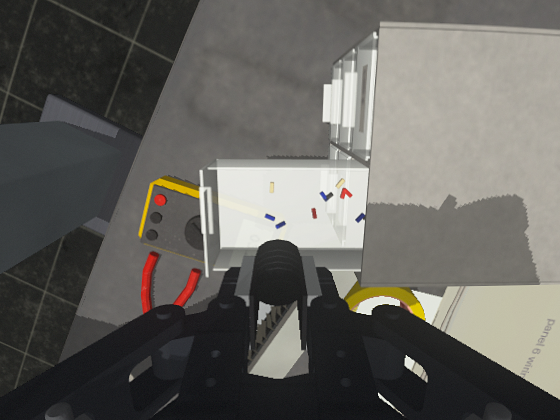

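Emit:
apply_moves:
  plan: [-5,-2,-40,0,0,-5,-2,-75,0,0,-5,-2,-97,0,0,-5,-2,-97,0,0,-5,-2,-97,0,45,-5,-2,-97,0,45,-5,-2,-97,0,45,-5,-2,-97,0,45]

```text
time: 6.52
eef_pos: [517.0, 380.2, 141.4]
ee_rot: [[0.001, -0.452, 0.892], [0.0, 0.892, 0.452], [-1.0, -0.0, 0.001]]
force: [-0.7, -0.0, -0.7]
grip_width: 0.452
```

Emit:
apply_moves:
  plan: [0,0,40,0,45,0,0,80,0,45,0,0,110,0,45,0,0,110,0,45]

```text
time: 7.02
eef_pos: [517.5, 381.1, 253.8]
ee_rot: [[0.004, -0.452, 0.892], [0.003, 0.892, 0.452], [-1.0, 0.001, 0.004]]
force: [0.1, 0.0, -0.9]
grip_width: 0.453
```

Run:
```python
from h import *
s=wsnap('w6');o=robot.observe(); print(o['eef_pos'],o['time'],o['qd'],o['grip_width'],o['force'])
```

```text
[517.048 380.509 251.872] 7.075 [ 0.003  0.023  0.011  0.039  0.003 -0.01   0.001] 0.44797875597414144 [-0.906  0.359 -0.652]
```

View pics/w6.png

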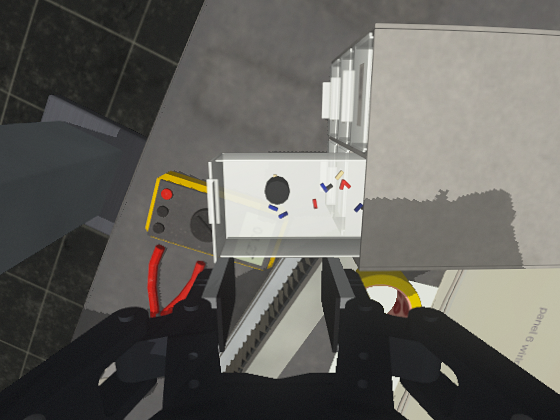

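Run:
```python
from h import *
crop('w4',240,75,420,195,4,'c8')
w=load('w4')
n=np.array([0.041,-0.498,0.866])
O=np.array([665,43.5,73.5])-10.75*n
for d in (0,10,18): print(O+d*n,proj(w,O+d*n),(proj(w,O+d*n)-[240,75])*4)
```

```text
[664.559  48.853  64.191] [274.573 163.072] [138.293 352.289]
[664.969  43.873  72.85 ] [274.553 171.572] [138.212 386.286]
[665.297  39.889  79.778] [274.536 178.712] [138.145 414.849]
```

View pics/c8.png

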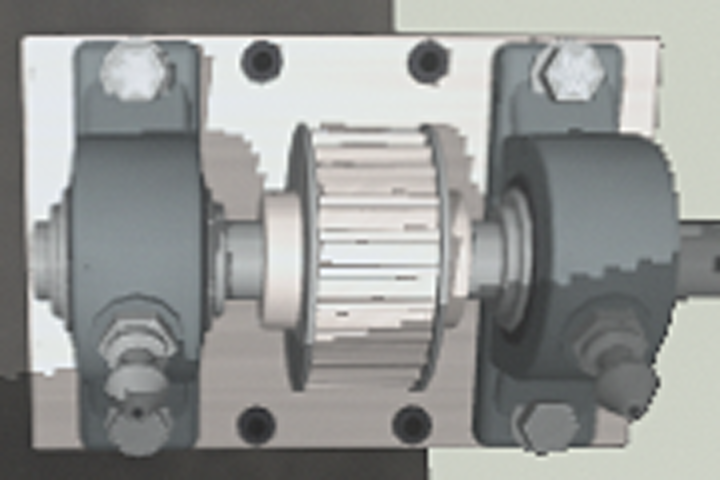

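Emit:
apply_moves:
  plan: [-6,-60,0,-6,60,-12,-120,0,-12,60,-18,-180,0,-18,60,-24,-240,0,-22,60,-30,-300,0,-22,60,-36,-360,0,-22,60,-42,-420,0,-22,60,-48,-480,0,-22,60]

```text
time: 8.07
eef_pos: [467.8, -102.0, 250.1]
ee_rot: [[-0.001, -0.085, 0.996], [0.0, 0.996, 0.085], [-1.0, 0.0, -0.001]]
force: [1.1, 0.1, 0.4]
grip_width: 0.601
```

Emit:
apply_moves:
  plan: [-6,-60,0,0,60,-12,-120,0,0,60,-18,-180,-6,0,60,-23,-243,-12,0,60,-23,-243,-12,0,60,-23,-243,-12,0,60]

```text
time: 8.82
eef_pos: [445.6, -342.4, 237.8]
ee_rot: [[-0.001, -0.085, 0.996], [0.002, 0.996, 0.085], [-1.0, 0.002, -0.001]]
force: [-0.2, 0.8, -0.5]
grip_width: 0.596
```

Run:
```python
from h import *
s=wsnap('w7');o=robot.observe(); print(o['eef_pos'],o['time'],o['qd'],o['grip_width'],o['force'],o['ee_rot'])
print(proj(s,[445.5,-342,131]))
```

```text
[ 446.051 -341.713  238.284] 8.875 [-0.011 -0.015 -0.01  -0.003  0.001  0.003  0.002] 0.6014228899382387 [ 0.278 -0.157  0.129] [[-0.001 -0.086  0.996]
 [ 0.001  0.996  0.086]
 [-1.     0.001 -0.001]]
[277.554 208.812]
```

View pics/w7.png

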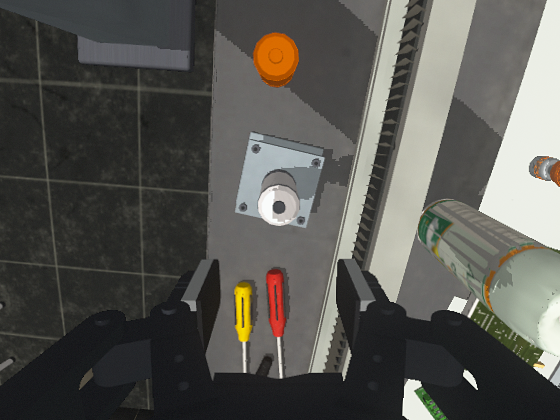

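Emit:
apply_moves:
  plan: [0.5,0,-55,0,60,0.5,0,-110,0,60,0.5,0,-140,0,60,0.5,0,-157,0,60,0.5,0,-157,0,60,0.5,0,-157,0,25,0.5,0,-157,0,0,0.5,0,-157,0,0]

```text
time: 9.88
eef_pos: [447.2, -343.4, 83.7]
ee_rot: [[0.002, -0.085, 0.996], [-0.001, 0.996, 0.085], [-1.0, -0.002, 0.002]]
force: [-1.9, 1.4, 7.3]
grip_width: 0.36
```

Emit:
apply_moves:
  plan: [0,0,0,0,0,0,0,0,0,0]

```text
time: 10.12
eef_pos: [447.2, -343.4, 83.7]
ee_rot: [[0.002, -0.085, 0.996], [-0.001, 0.996, 0.085], [-1.0, -0.002, 0.002]]
force: [-1.6, 1.6, 8.1]
grip_width: 0.362
```

Run:
```python
from h import *
s=wsnap('w8');o=robot.observe(); print(o['eef_pos'],o['time'],o['qd'],o['grip_width'],o['force'],o['torque'])
```

```text
[ 447.185 -343.351   83.678] 10.175 [-0.    -0.001 -0.001  0.001 -0.001 -0.     0.   ] 0.3618460505172569 [-2.084  2.     6.965] [0.322 0.456 0.026]
```

View pics/w8.png

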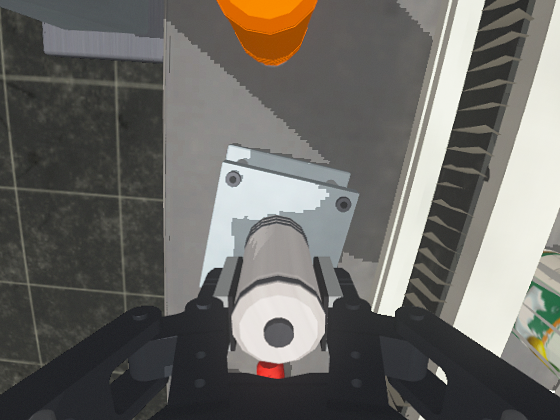

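Emit:
apply_moves:
  plan: [0,0,10,0,0,0,0,20,0,0,0,0,30,0,0,0,0,35,0,0,0,0,35,0,0,0,0,35,0,0]

```text
time: 10.92
eef_pos: [446.6, -342.9, 116.9]
ee_rot: [[0.001, -0.085, 0.996], [-0.0, 0.996, 0.085], [-1.0, -0.0, 0.001]]
force: [1.8, -0.3, -1.8]
grip_width: 0.362
```

Run:
```python
from h import *
s=wsnap('w9');o=robot.observe(); print(o['eef_pos'],o['time'],o['qd'],o['grip_width'],o['force'],o['torque'])
```

```text
[ 446.572 -342.885  116.838] 10.975 [ 0.001  0.002 -0.001 -0.002  0.001  0.002  0.   ] 0.36011022487946426 [ 2.298 -0.8   -1.207] [-0.147 -0.431 -0.007]
```

View pics/w9.png

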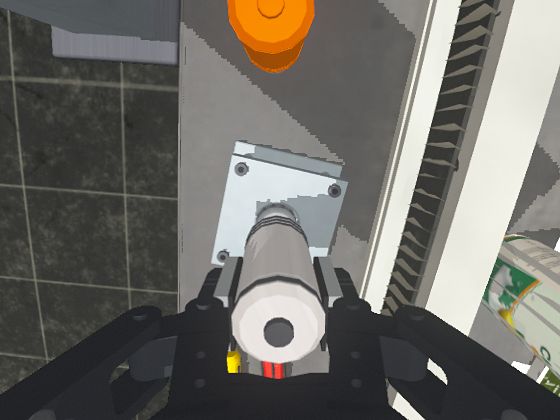

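Emit:
apply_moves:
  plan: [0.7,-8,2.5,0,0,1.4,-16.4,2.6,0,0,2,-24,2,0,0,2,-24,2,0,0]

```text
time: 11.48
eef_pos: [448.2, -366.5, 118.4]
ee_rot: [[-0.001, -0.085, 0.996], [0.002, 0.996, 0.085], [-1.0, 0.002, -0.001]]
force: [1.2, 4.9, -2.2]
grip_width: 0.358
```

Run:
```python
from h import *
s=wsnap('w10');snap('scene','s10');o=robot.observe(); print(o['eef_pos'],o['time'],o['qd'],o['grip_width'],o['force'],o['torque'])
print(proj(load('s10'),o['eef_pos'])); crop('s10',340,120,460,240,5,'c10')
```

```text
[ 448.241 -366.432  118.568] 11.575 [-0.002 -0.006  0.001  0.003  0.001 -0.003 -0.002] 0.3571313705407382 [ 1.075  4.103 -3.381] [ 1.058 -0.195 -0.035]
[405.033 189.308]
```

View pics/w10.png

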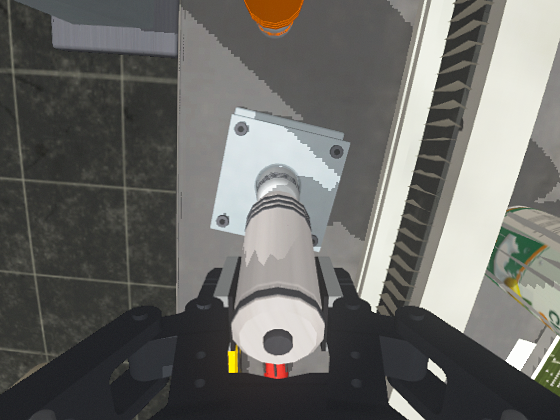

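View pics/c10.png

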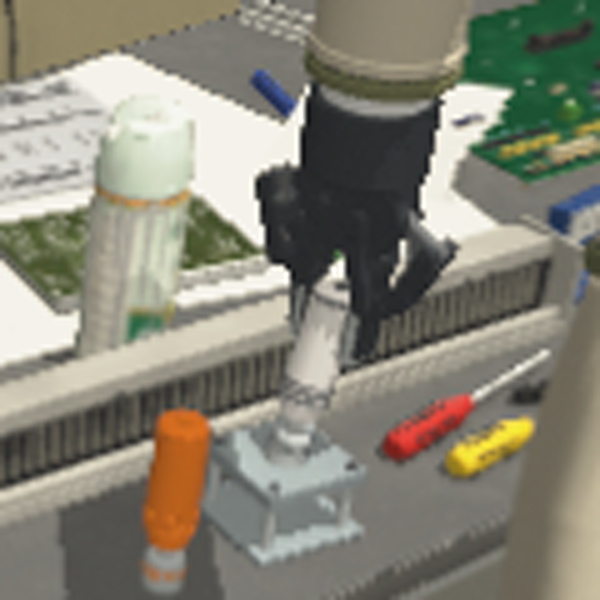

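Emit:
apply_moves:
  plan: [0.6,-7.5,-1,0,0,1.2,-15,-3,0,0,2,-23.5,-5.5,0,0,2,-23.5,-5.5,0,0]

```text
time: 12.08
eef_pos: [450.3, -390.1, 113.2]
ee_rot: [[-0.0, -0.085, 0.996], [0.001, 0.996, 0.085], [-1.0, 0.001, -0.0]]
force: [0.1, 5.3, -2.1]
grip_width: 0.362
```

Run:
```python
from h import *
s=wsnap('w11');snap('scene','s11');o=robot.observe(); print(o['eef_pos'],o['time'],o['qd'],o['grip_width'],o['force'],o['torque'])
crop('s11',340,120,460,240,5,'c11')
```

```text
[ 450.339 -389.86   113.372] 12.175 [ 0.    -0.003  0.     0.002  0.001 -0.    -0.001] 0.36254454524127466 [ 0.066  4.592 -2.365] [ 1.339 -0.051 -0.06 ]
```

View pics/w11.png

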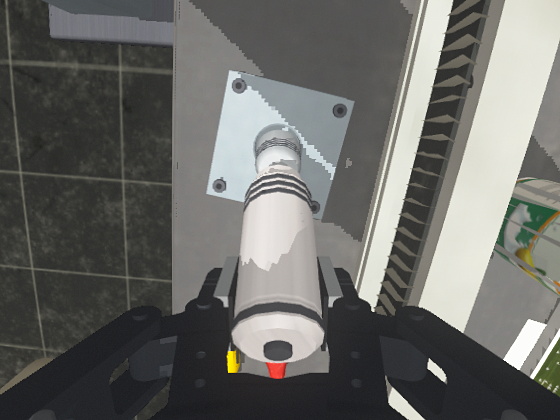

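View pics/c11.png

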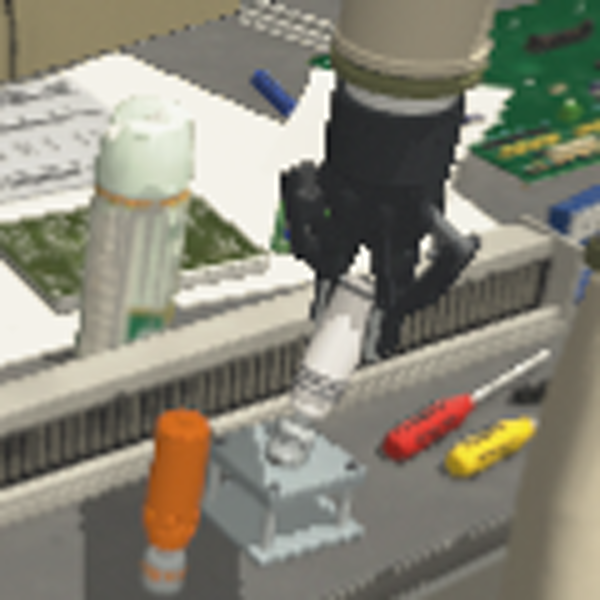

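Emit:
apply_moves:
  plan: [0.3,-4,7,0,0,0.6,-8,16,0,0,0.6,-8,36,0,0,0.6,-8,66,0,0,0.6,-8,86,0,0,0.6,-8,86,0,0]

```text
time: 12.92
eef_pos: [451.6, -400.1, 202.0]
ee_rot: [[0.003, -0.084, 0.996], [-0.004, 0.996, 0.084], [-1.0, -0.004, 0.003]]
force: [-0.0, 0.0, -3.5]
grip_width: 0.358
```

Run:
```python
from h import *
o=robot.observe(); s=wsnap('w12'); print(o['eef_pos'],o['time'],o['qd'],o['grip_width'],o['force'],o['torque'])
crop('w12',200,60,360,380,2,'c12')
```

```text
[ 451.557 -400.09   201.952] 12.925 [-0.002  0.028  0.002  0.047 -0.001 -0.023 -0.001] 0.35756146419776397 [-0.009  0.015 -3.47 ] [-0.043 -0.018  0.01 ]
```

View pics/w12.png

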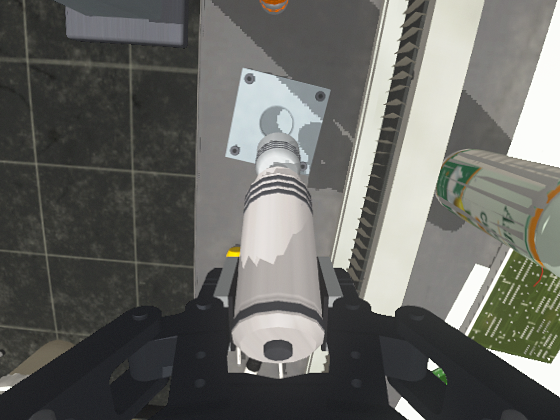

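Run:
```python
from h import *
s=load('w12'); R=s['ee_rot'];p=s['eef_pos']
def G(th,g,z,off=0):  # gun point at axis z, off = toward camera side(perp), tool frame: x fwd, y
    t=np.radians(th)
    # mouth direction: forward x cos, +y sin
    v=np.array([-18.7,0,0])+(g-z)*np.array([np.cos(t),np.sin(t),0])+off*np.array([-np.sin(t),np.cos(t),0])
    return p+R@v
for th in (26,30,34):
  for g in (92,96):
    print(th,g,'rim axis',proj(s,G(th,g,0)),'rim far side',proj(s,G(th,g,0,12.5)),'coupler top',proj(s,G(th,g,22,12.5)),'barrel43 top',proj(s,G(th,g,43,16)),'tail ',proj(s,G(th,g,124)))
crop('w12',220,100,340,380,2,'x'); im=cv2.imread('pics/w12.png')[100:240,210:350]; cv2.imwrite('pics/c12.png',cv2.resize(im,None,fx=4,fy=4,interpolation=cv2.INTER_CUBIC))
```

```text
26 92 rim axis [277.345 163.314] rim far side [277.314 145.038] coupler top [277.302 167.489] barrel43 top [277.277 187.303] tail  [277.273 376.639]
26 96 rim axis [277.347 159.509] rim far side [277.317 141.354] coupler top [277.305 163.107] barrel43 top [277.28  182.093] tail  [277.276 364.919]
30 92 rim axis [277.33  154.327] rim far side [277.297 136.122] coupler top [277.287 160.836] barrel43 top [277.265 183.204] tail  [277.283 379.095]
30 96 rim axis [277.331 150.176] rim far side [277.299 132.052] coupler top [277.289 156.025] barrel43 top [277.267 177.502] tail  [277.285 367.164]
34 92 rim axis [277.313 145.414] rim far side [277.279 127.299] coupler top [277.272 154.398] barrel43 top [277.252 179.421] tail  [277.294 381.012]
34 96 rim axis [277.314 140.899] rim far side [277.28  122.817] coupler top [277.273 149.138] barrel43 top [277.254 173.215] tail  [277.294 368.962]
```

View pics/c12.png

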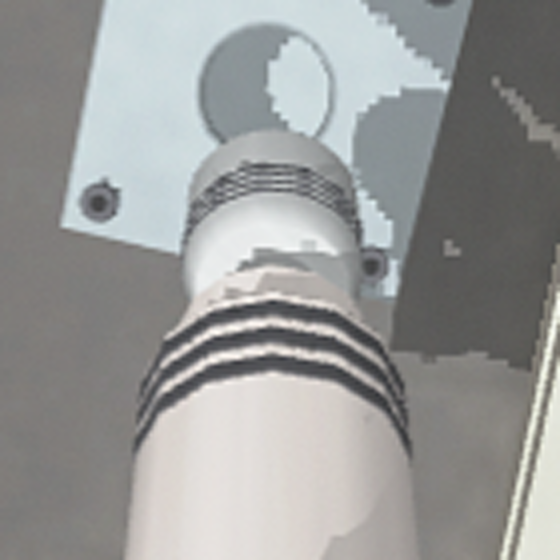

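```bash
cat >> h.py <<'E'
def gunpt(s,th,dl,z,off=0,g0=95.4,y0=0.):
    t=np.radians(th)
    v=np.array([-18.7-dl,y0,0])+(g0+dl-z)*np.array([np.cos(t),np.sin(t),0])+off*np.array([-np.sin(t),np.cos(t),0])
    return s['eef_pos']+s['ee_rot']@v
E
python3 - <<'E'
from h import *
from scipy.optimize import least_squares
s=load('w12')
obs=[(0,12.5,132.),(124,0,350.5),(43,16,174.5)]
for g0 in (93.4,95.4,97.4):
  f=lambda q:[proj(s,gunpt(s,q[0],q[1],z,o,g0))[1]-v for z,o,v in obs]
  r=least_squares(f,[30,3]); print(g0,r.x,r.fun)
f=lambda q:[proj(s,gunpt(s,q[0],0,z,o,q[1],q[2]))[1]-v for z,o,v in obs]
r=least_squares(f,[30,95,0]); print(r.x,r.fun)
E
```

```text
93.4 [23.265 22.568] [ 2.566  1.496 -3.788]
95.4 [24.332 16.444] [ 2.084  1.283 -3.131]
97.4 [25.422 10.609] [ 1.61   1.049 -2.465]
[ 29.503 105.758  -4.66 ] [ 0.  0. -0.]
```

Run:
```python
from h import *
s=load('w12')
for a in [(29.5,0,105.76,-4.66),(24.3,16.4,95.4,0),(28,4,97,0)]:
    f=lambda z,o=0: np.round((gunpt(s,a[0],a[1],z,o,a[2],a[3])-s['eef_pos'])@s['ee_rot'],1)
    print('mouth',f(0),'tail',f(124))
snap('scene','s12');snap('top','t12')
m=gunpt(s,28,4,0,0,97);t=gunpt(s,28,4,124,0,97)
for n in ('s12','t12'):
    c=load(n); print(n,proj(c,m),proj(c,t))
    u,v=proj(c,(m+t)/2).astype(int); print(u-40,v-40); crop(n,u-40,v-40,u+40,v+40,7,'c'+n)
```

```text
mouth [73.3 47.4  0. ] tail [-34.6 -13.6   0. ]
mouth [66.8 46.   0. ] tail [-46.2  -5.    0. ]
mouth [66.5 47.4  0. ] tail [-43.  -10.8   0. ]
s12 [402.854 186.009] [421.471 148.557]
372 127
t12 [421.307 256.068] [464.925 256.13 ]
401 216
```

View pics/cs12.png

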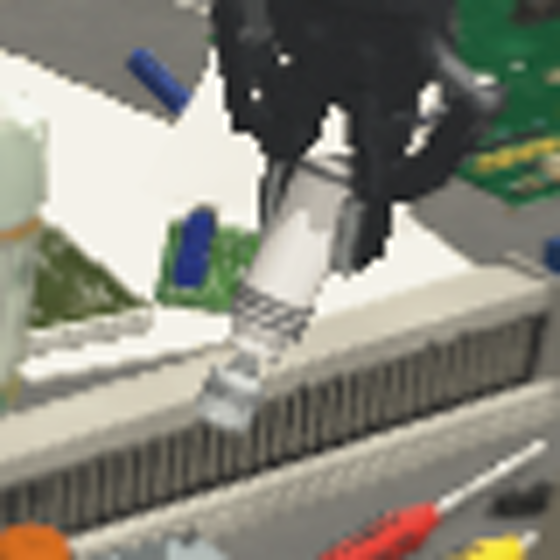

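View pics/ct12.png

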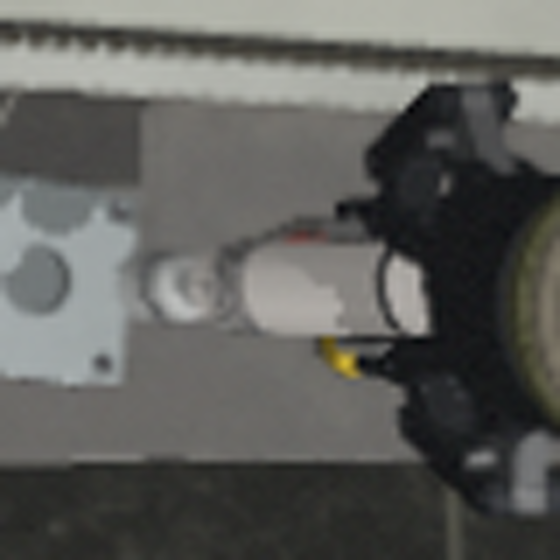

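Run:
```python
from h import *
s=load('w12'); c=load('s12'); t=load('t12')
for th in (22,24,26,28,30,32):
    # fix mouth by wrist rim-far ray: choose g s.t. rim far v=132
    from scipy.optimize import brentq
    g=brentq(lambda g:proj(s,gunpt(s,th,0,0,12.5,g))[1]-132,60,140)
    m=gunpt(s,th,0,0,0,g);b=gunpt(s,th,0,121,0,g); a=proj(c,m);d=proj(c,b)-a
    k=proj(c,gunpt(s,th,0,45,0,g));
    print(th,round(g,1),'scene mouth',a,'slope',-d[0]/d[1],'tail',a+d,'z45',k,'top rimfar',proj(t,gunpt(s,th,0,0,12.5,g)),proj(s,b),(m-s['eef_pos'])@s['ee_rot'])
```

```text
22 121.1 scene mouth [401.939 193.216] slope 0.43334035462407433 tail [417.684 156.882] z45 [407.669 179.975] top rimfar [414.445 255.98 ] [277.298 295.438] [93.611 45.377  0.   ]
24 113.4 scene mouth [402.215 190.919] slope 0.45449348559062713 tail [418.78  154.474] z45 [408.251 177.622] top rimfar [415.467 256.168] [277.291 312.211] [84.863 46.109 -0.   ]
26 106.7 scene mouth [402.45  188.904] slope 0.47578023774767375 tail [419.804 152.43 ] z45 [408.782 175.579] top rimfar [416.38  256.336] [277.287 328.407] [77.227 46.787 -0.   ]
28 101.0 scene mouth [402.651 187.118] slope 0.49725706927063984 tail [420.765 150.69 ] z45 [409.27  173.792] top rimfar [417.203 256.487] [277.286 343.846] [70.488 47.422 -0.   ]
30 96.1 scene mouth [402.823 185.521] slope 0.5189818789168774 tail [421.668 149.209] z45 [409.718 172.22 ] top rimfar [417.95  256.624] [277.287 358.382] [64.483 48.026 -0.   ]
32 91.7 scene mouth [402.971 184.081] slope 0.541014770658315 tail [422.517 147.952] z45 [410.133 170.829] top rimfar [418.633 256.749] [277.289 371.904] [59.084 48.605  0.   ]
```

Emit:
apply_moves:
  plan: [1,20,4,0,0,4,60,8,0,0,8,105,10,0,0,16,150,10,0,0,40,190,10,0,0,70,225,10,0,0,100,260,10,0,0,130,295,10,0,0]

```text
time: 14.08
eef_pos: [581.3, -101.1, 209.2]
ee_rot: [[-0.0, -0.086, 0.996], [0.0, 0.996, 0.086], [-1.0, 0.0, -0.0]]
force: [0.7, -0.3, -2.6]
grip_width: 0.36
```

Emit:
apply_moves:
  plan: [30,32,0,0,0,60,62,0,0,0,80,82,0,0,0,88,91,-10,0,0,88,91,-25,0,0,88,91,-25,0,0,88,91,-25,0,0]

```text
time: 14.95
eef_pos: [668.6, -13.7, 184.7]
ee_rot: [[0.0, -0.083, 0.997], [-0.001, 0.997, 0.083], [-1.0, -0.001, -0.0]]
force: [-0.1, 0.1, -2.3]
grip_width: 0.36
```

Run:
```python
from h import *
o=robot.observe(); s=wsnap('w13'); print(o['eef_pos'],o['time'],o['qd'],o['grip_width'],o['force'],o['torque'],o['ee_rot'])
T=np.array([665.3,41,79.8]); n=np.array([.041,-.498,.866])
print('tip',proj(s,T),'orig',proj(s,T-18*n))
print('mouth',s['eef_pos']+s['ee_rot']@[70,47.3,0])
im=cv2.imread('pics/w13.png')[90:240,190:390]; cv2.imwrite('pics/c13.png',cv2.resize(im,None,fx=4,fy=4,interpolation=cv2.INTER_CUBIC))
snap('scene','s13'); snap('top','t13'); u,v=proj(load('s13'),T).astype(int); print(u-40,v-50); crop('s13',u-40,v-50,u+40,v+30,7,'cs13')
```

```text
[668.601 -13.691 184.672] 14.95 [-0.002 -0.006 -0.005 -0.013 -0.     0.003 -0.002] 0.36000042942603727 [-0.093  0.056 -2.259] [-0.048  0.005 -0.007] [[ 0.    -0.083  0.997]
 [-0.001  0.997  0.083]
 [-1.    -0.001 -0.   ]]
tip [279.205 133.687] orig [279.132 119.707]
mouth [664.66   33.4   114.643]
216 156
```

View pics/c13.png

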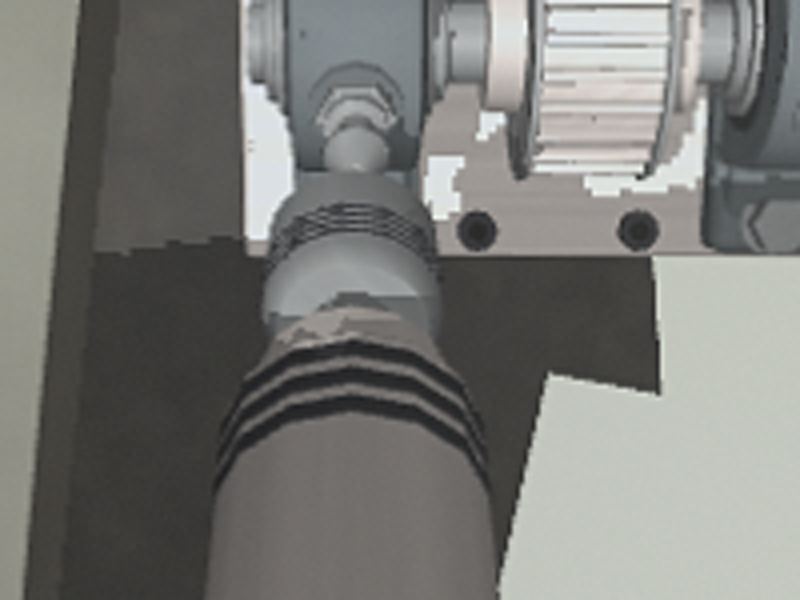

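View pics/cs13.png

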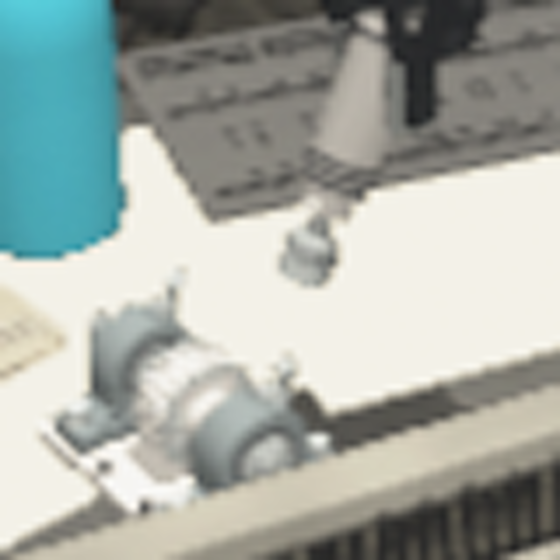

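Run:
```python
from h import *
s=load('w13'); c=load('s13')
T=np.array([665.3,42,79.8])
print('T scene',proj(c,T))
for th in (22,25,28,31,34):
    g=96.1+(30-th)*2.5
    P=[proj(c,gunpt(s,th,0,z,0,g)) for z in (0,43,121)]
    print(th,P,'slope',(P[2]-P[0])[0]/(P[0]-P[2])[1])
im=cv2.imread('pics/s13.png')[150:210,240:300]; cv2.imwrite('pics/cs13b.png',cv2.resize(im,None,fx=10,fy=10,interpolation=cv2.INTER_CUBIC))
```

```text
T scene [256.607 206.546]
22 [array([259.953, 201.143]), array([263.854, 188.55 ]), array([271.151, 164.988])] slope 0.309709149235686
25 [array([259.221, 198.919]), array([263.692, 186.275]), array([272.029, 162.689])] slope 0.3535134319476415
28 [array([258.707, 196.6  ]), array([263.741, 183.948]), array([273.1  , 160.421])] slope 0.39781617231849964
31 [array([258.411, 194.206]), array([263.999, 181.59 ]), array([274.354, 158.207])] slope 0.44287409971839337
34 [array([258.331, 191.757]), array([264.461, 179.222]), array([275.781, 156.068])] slope 0.4889613037376868
```

View pics/cs13b.png

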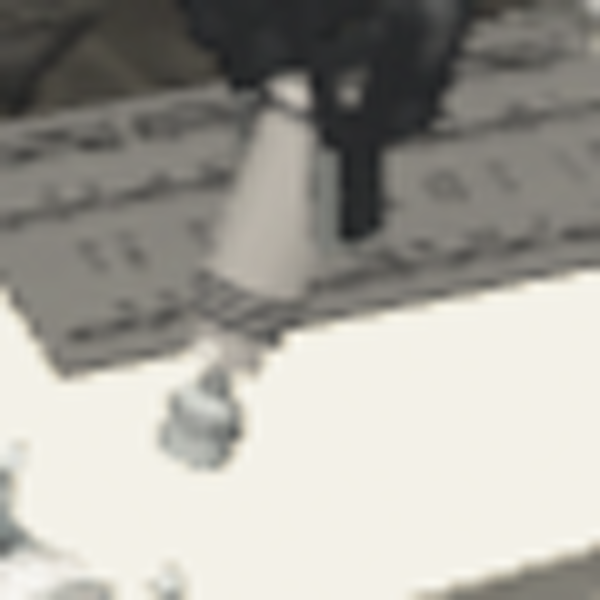

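Emit:
apply_moves:
  plan: [1,-4,-12,0,0,1,0,-22,0,0,1.3,4.4,-31,0,0,1.3,4.4,-31,0,0,1.3,4.4,-31,0,0]

```text
time: 15.72
eef_pos: [670.4, -7.8, 153.7]
ee_rot: [[0.0, -0.085, 0.996], [0.0, 0.996, 0.085], [-1.0, 0.0, 0.0]]
force: [-0.2, -1.4, -2.3]
grip_width: 0.364
```

Run:
```python
from h import *
o=robot.observe(); s=wsnap('w14'); print(o['eef_pos'],o['time'],o['qd'],o['force'],o['torque'])
im=cv2.imread('pics/w14.png')[90:240,190:390]; cv2.imwrite('pics/c14.png',cv2.resize(im,None,fx=4,fy=4,interpolation=cv2.INTER_CUBIC))
snap('scene','s14'); im=cv2.imread('pics/s14.png')[160:220,235:295]; cv2.imwrite('pics/cs14.png',cv2.resize(im,None,fx=10,fy=10,interpolation=cv2.INTER_CUBIC))
```

```text
[670.438  -7.834 153.694] 15.725 [ 0.005 -0.005  0.002 -0.004  0.001  0.001 -0.   ] [-0.173 -1.387 -2.312] [-0.069 -0.003 -0.045]
```

View pics/c14.png

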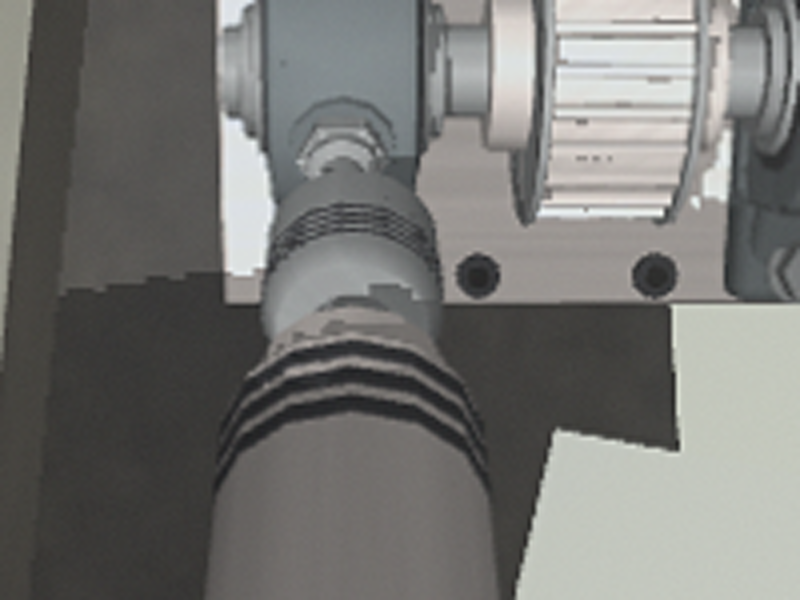

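View pics/cs14.png

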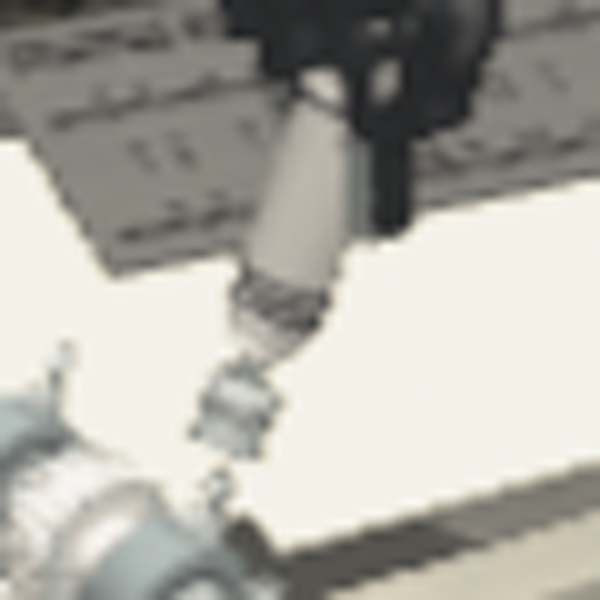

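Emit:
apply_moves:
  plan: [-1.5,0,0,0,0,-1.7,2,-3.5,0,0,-1.9,4,-7,0,0,-2,5,-8.7,0,0,-2,5,-8.7,0,0]

```text
time: 16.45
eef_pos: [668.2, -2.9, 144.6]
ee_rot: [[-0.0, -0.085, 0.996], [0.0, 0.996, 0.085], [-1.0, 0.0, -0.0]]
force: [-0.6, 0.1, -2.8]
grip_width: 0.358
```

Run:
```python
from h import *
o=robot.observe(); s=wsnap('w15'); print(o['eef_pos'],o['time'],o['qd'],o['force'],o['torque'])
im=cv2.imread('pics/w15.png')[90:240,190:390]; cv2.imwrite('pics/c15.png',cv2.resize(im,None,fx=4,fy=4,interpolation=cv2.INTER_CUBIC))
snap('scene','s15'); im=cv2.imread('pics/s15.png')[160:220,235:295]; cv2.imwrite('pics/cs15.png',cv2.resize(im,None,fx=10,fy=10,interpolation=cv2.INTER_CUBIC))
```

```text
[668.209  -2.896 144.573] 16.45 [ 0.002 -0.002  0.003 -0.006  0.     0.002  0.002] [-0.558  0.055 -2.842] [-0.049  0.069  0.019]
```

View pics/c15.png

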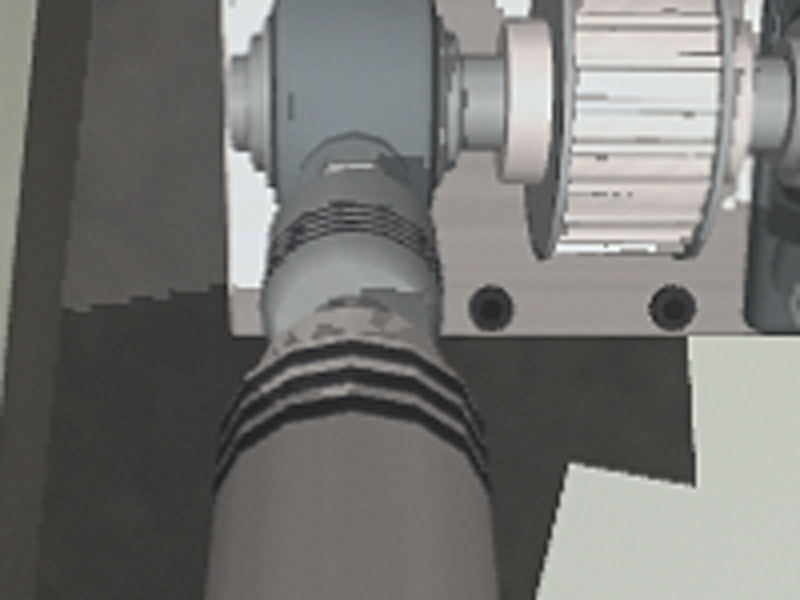

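View pics/cs15.png

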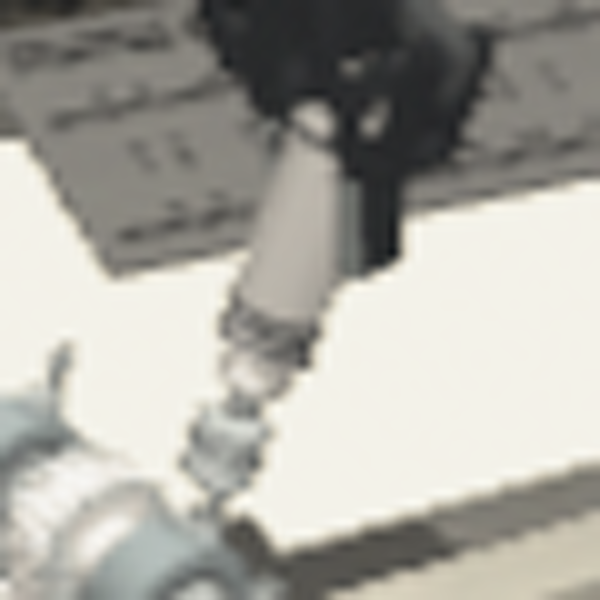

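Emit:
apply_moves:
  plan: [0,1.5,-3.5,0,0,0,3,-7,0,0,0,4.5,-10.5,0,0,0,4.5,-10.5,0,0]

```text
time: 17.05
eef_pos: [668.1, 1.7, 133.8]
ee_rot: [[-0.0, -0.085, 0.996], [0.0, 0.996, 0.085], [-1.0, 0.0, -0.0]]
force: [1.0, -1.2, -3.6]
grip_width: 0.363
```

Run:
```python
from h import *
o=robot.observe(); s=wsnap('w16'); print(o['eef_pos'],o['time'],o['qd'],o['force'],o['torque'])
im=cv2.imread('pics/w16.png')[90:390,190:390]; cv2.imwrite('pics/c16.png',cv2.resize(im,None,fx=2,fy=2,interpolation=cv2.INTER_CUBIC))
snap('scene','s16'); im=cv2.imread('pics/s16.png')[160:220,235:295]; cv2.imwrite('pics/cs16.png',cv2.resize(im,None,fx=10,fy=10,interpolation=cv2.INTER_CUBIC))
```

```text
[668.097   1.673 133.82 ] 17.05 [-0.001 -0.002 -0.001 -0.002 -0.002  0.005  0.003] [ 0.992 -1.166 -3.595] [-0.219 -0.199 -0.076]
```

View pics/c16.png

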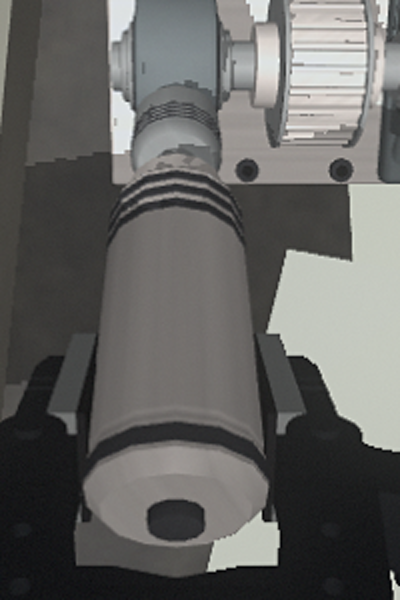

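View pics/cs16.png

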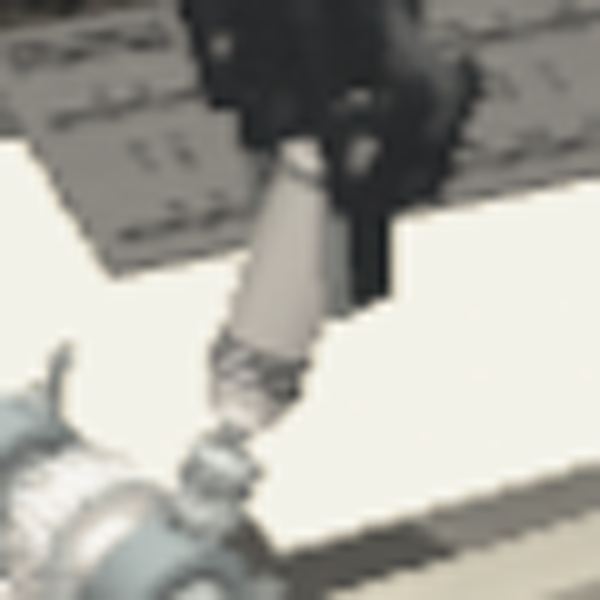

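Emit:
apply_moves:
  plan: [0,0.5,-2,0,0,-0.1,1.2,-4,0,0,-0.2,2,-6,0,0,-0.2,2,-6,0,0]

```text
time: 17.65
eef_pos: [668.4, 2.6, 130.1]
ee_rot: [[0.001, -0.084, 0.996], [-0.001, 0.996, 0.084], [-1.0, -0.001, 0.001]]
force: [-4.7, -4.2, 10.9]
grip_width: 0.358
```

Run:
```python
from h import *
o=robot.observe(); print(o['eef_pos'],o['time'],o['force'],o['torque'])
```

```text
[668.427   2.571 130.082] 17.65 [-4.727 -4.197 10.928] [-0.731  1.356  0.243]
```

Emit:
apply_moves:
  plan: [-1.2,0,0,0,0,-1.2,0,0,0,0]

```text
time: 17.9
eef_pos: [668.1, 2.4, 130.7]
ee_rot: [[0.004, -0.084, 0.996], [-0.001, 0.996, 0.084], [-1.0, -0.002, 0.003]]
force: [-1.5, -4.5, 10.5]
grip_width: 0.358
```

Run:
```python
from h import *
o=robot.observe(); s=wsnap('w17'); print(o['eef_pos'],o['time'],o['force'],o['torque'])
im=cv2.imread('pics/w17.png')[90:390,190:390]; cv2.imwrite('pics/c17.png',cv2.resize(im,None,fx=2,fy=2,interpolation=cv2.INTER_CUBIC))
snap('scene','s17'); im=cv2.imread('pics/s17.png')[160:220,235:295]; cv2.imwrite('pics/cs17.png',cv2.resize(im,None,fx=10,fy=10,interpolation=cv2.INTER_CUBIC))
```

```text
[668.07    2.394 130.675] 17.9 [-1.501 -4.455 10.476] [-0.741  0.539  0.138]
```

View pics/c17.png

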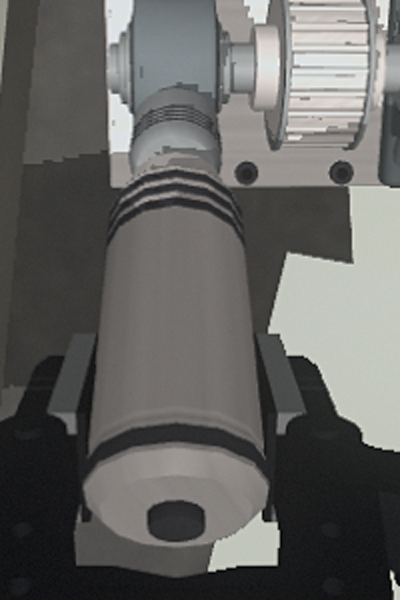

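View pics/cs17.png

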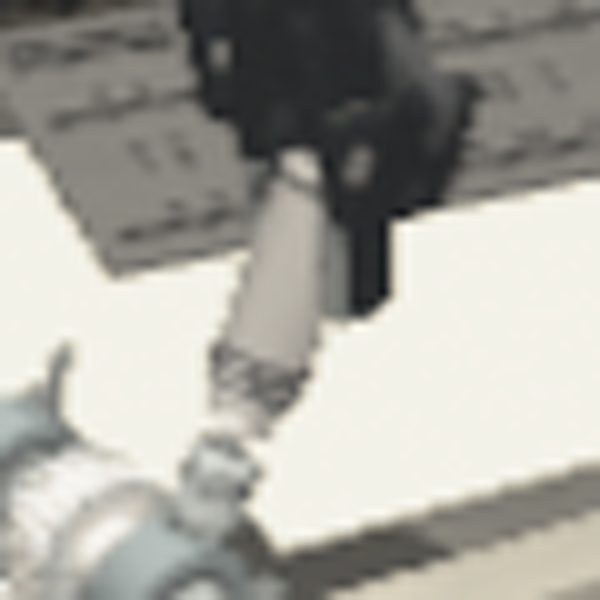

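Emit:
apply_moves:
  plan: [-0.1,1.2,-2.2,0,0,-0.2,2.4,-4.4,0,0,-0.2,2.4,-4.4,0,0]

```text
time: 18.38
eef_pos: [667.9, 4.6, 126.3]
ee_rot: [[0.004, -0.084, 0.996], [-0.002, 0.997, 0.084], [-1.0, -0.002, 0.003]]
force: [-2.7, -5.6, 13.1]
grip_width: 0.362
```

Run:
```python
from h import *
o=robot.observe(); print(o['eef_pos'],o['time'],o['force'],o['torque'])
```

```text
[667.931   4.572 126.3  ] 18.375 [-2.683 -5.57  13.1  ] [-0.877  0.759  0.095]
```

Run:
```python
from h import *
snap('scene','s18');s=wsnap('w18');snap('top','t18'); c=load('s18'); im=cv2.imread('pics/s18.png')[165:225,235:295]; cv2.imwrite('pics/cs18.png',cv2.resize(im,None,fx=10,fy=10,interpolation=cv2.INTER_CUBIC))
T=np.array([665.3,42,79.8]); yaw=np.radians(4.8)
for th in (22,25,28,30,32,35):
    t=np.radians(th); n=np.array([np.sin(t)*np.sin(yaw),-np.sin(t)*np.cos(yaw),np.cos(t)])
    for st in (8,):
        X=lambda z:T+(z-15-(st if z>30 else 0))*n
        A=(np.array([proj(c,X(z)) for z in (0,22,43,75,124)])-[235,165])*10
        W=np.array([proj(s,X(z)) for z in (43,124)])
        print(th,A.round().tolist(),W.round(1).tolist())
im=cv2.imread('pics/w18.png')[90:390,190:390]; cv2.imwrite('pics/c18.png',cv2.resize(im,None,fx=2,fy=2,interpolation=cv2.INTER_CUBIC))
```

```text
22 [[203.0, 458.0], [222.0, 395.0], [234.0, 358.0], [263.0, 264.0], [308.0, 118.0]] [[278.1, 194.3], [279.3, 341.4]]
25 [[201.0, 458.0], [223.0, 395.0], [237.0, 358.0], [270.0, 264.0], [321.0, 119.0]] [[278.1, 196.0], [279.3, 349.7]]
28 [[199.0, 458.0], [224.0, 395.0], [239.0, 358.0], [276.0, 265.0], [334.0, 120.0]] [[278.1, 197.6], [279.2, 356.6]]
30 [[198.0, 458.0], [225.0, 395.0], [241.0, 358.0], [280.0, 266.0], [342.0, 122.0]] [[278.1, 198.6], [279.2, 360.6]]
32 [[196.0, 458.0], [225.0, 396.0], [242.0, 359.0], [285.0, 267.0], [350.0, 124.0]] [[278.1, 199.5], [279.1, 364.1]]
35 [[195.0, 458.0], [226.0, 396.0], [245.0, 359.0], [291.0, 268.0], [362.0, 128.0]] [[278.1, 200.9], [279.1, 368.4]]
```

View pics/cs18.png

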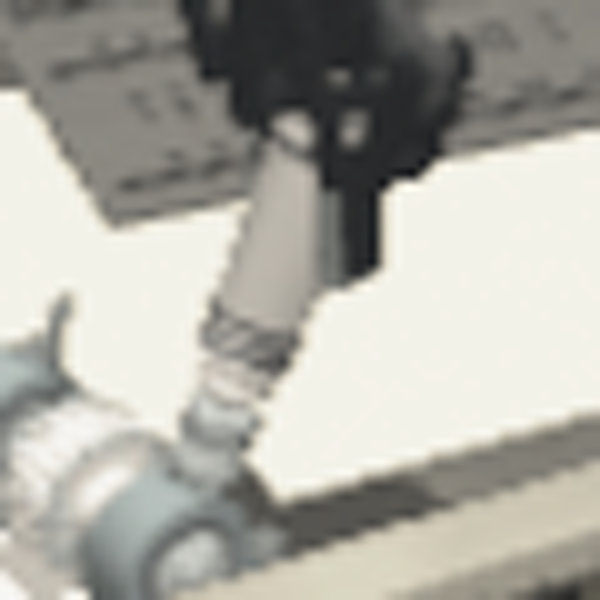

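View pics/c18.png

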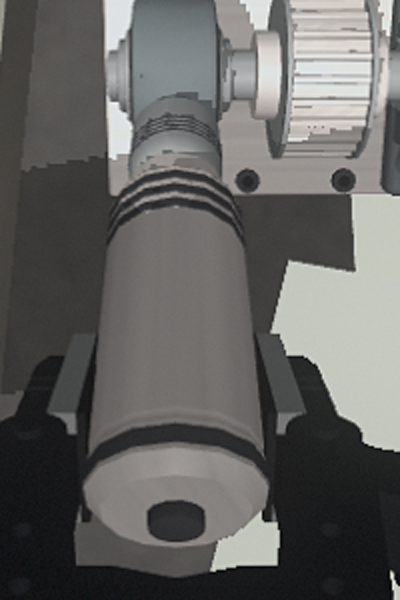

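Emit:
apply_moves:
  plan: [0.2,-2,-1.1,0,0,0.4,-4,-2.3,0,0,0.4,-4,-2.3,0,0]

```text
time: 18.9
eef_pos: [668.5, 2.6, 124.7]
ee_rot: [[0.004, -0.085, 0.996], [0.001, 0.996, 0.085], [-1.0, 0.001, 0.004]]
force: [-2.7, -1.4, 14.5]
grip_width: 0.359
```

Run:
```python
from h import *
o=robot.observe(); s=wsnap('w19'); print(o['eef_pos'],o['time'],o['force'],o['torque'])
im=cv2.imread('pics/w19.png')[90:390,190:390]; cv2.imwrite('pics/c19.png',cv2.resize(im,None,fx=2,fy=2,interpolation=cv2.INTER_CUBIC))
```

```text
[668.513   2.604 124.681] 18.9 [-2.706 -1.392 14.465] [0.382 0.984 0.094]
```

View pics/c19.png

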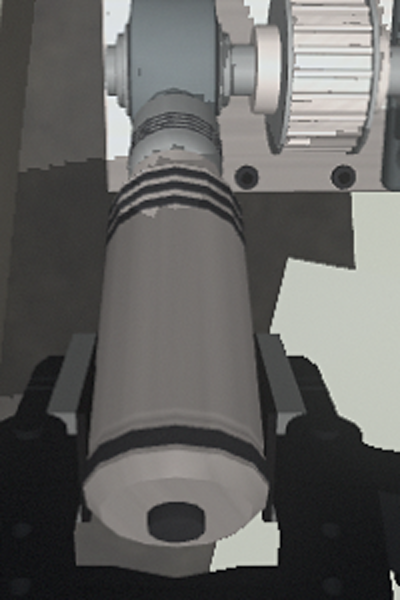

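Emit:
apply_moves:
  plan: [0.1,-2,-1.1,0,0,0.1,-4,-2.3,0,0,0.1,-4,-2.3,0,0]

```text
time: 19.32
eef_pos: [669.3, -1.9, 122.6]
ee_rot: [[0.006, -0.084, 0.996], [0.001, 0.996, 0.084], [-1.0, 0.0, 0.006]]
force: [-0.3, -1.8, 14.1]
grip_width: 0.36
```

Run:
```python
from h import *
o=robot.observe(); s=wsnap('w20'); print(o['eef_pos'],o['time'],o['force'],o['torque'])
im=cv2.imread('pics/w20.png')[90:390,190:390]; cv2.imwrite('pics/c20.png',cv2.resize(im,None,fx=2,fy=2,interpolation=cv2.INTER_CUBIC))
```

```text
[669.33   -1.892 122.624] 19.325 [-0.283 -1.782 14.144] [0.221 0.248 0.063]
```

View pics/c20.png

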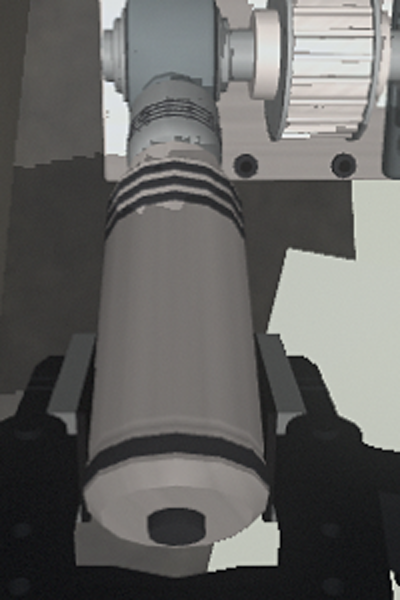

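Run:
```python
from h import *
s=load('w20'); 
T0=np.array([665.3,42,79.8]); yaw=np.radians(4.8)
for th in (25,28,30,32,34):
  for st in (6,10):
    t=np.radians(th); n=np.array([np.sin(t)*np.sin(yaw),-np.sin(t)*np.cos(yaw),np.cos(t)]); q=np.array([-np.sin(yaw)*np.cos(t),np.cos(yaw)*np.cos(t),np.sin(t)])
    X=lambda z,o=0:T0+(z-15-(st if z>30 else 0))*n+o*q
    rel=(X(95)-s['eef_pos'])@s['ee_rot']
    print(th,st,'tail124',proj(s,X(124))[1].round(1),'z43',proj(s,X(43,16))[1].round(1),'rim',proj(s,X(0,12.5))[1].round(1),'grip pt in tool',rel.round(1))
snap('scene','s20');im=cv2.imread('pics/s20.png')[165:225,235:295]; cv2.imwrite('pics/cs20.png',cv2.resize(im,None,fx=10,fy=10,interpolation=cv2.INTER_CUBIC))
im=cv2.imread('pics/w20.png')[110:200,240:320]; cv2.imwrite('pics/c20b.png',cv2.resize(im,None,fx=7,fy=6.5,interpolation=cv2.INTER_CUBIC))
```

```text
25 6 tail124 346.0 z43 159.4 rim 127.4 grip pt in tool [-24.2  12.8  -0.2]
25 10 tail124 334.3 z43 154.6 rim 127.4 grip pt in tool [-20.6  14.5  -0.2]
28 6 tail124 353.8 z43 162.5 rim 126.7 grip pt in tool [-22.5   9.3  -0.2]
28 10 tail124 342.0 z43 157.3 rim 126.7 grip pt in tool [-19.   11.2  -0.2]
30 6 tail124 358.2 z43 164.6 rim 126.3 grip pt in tool [-21.3   7.1  -0.2]
30 10 tail124 346.4 z43 159.2 rim 126.3 grip pt in tool [-17.8   9.1  -0.2]
32 6 tail124 362.0 z43 166.7 rim 125.9 grip pt in tool [-19.9   4.9  -0.2]
32 10 tail124 350.2 z43 161.0 rim 125.9 grip pt in tool [-16.5   7.   -0.2]
34 6 tail124 365.3 z43 168.8 rim 125.6 grip pt in tool [-18.5   2.7  -0.2]
34 10 tail124 353.6 z43 162.8 rim 125.6 grip pt in tool [-15.2   4.9  -0.2]
```

View pics/cs20.png

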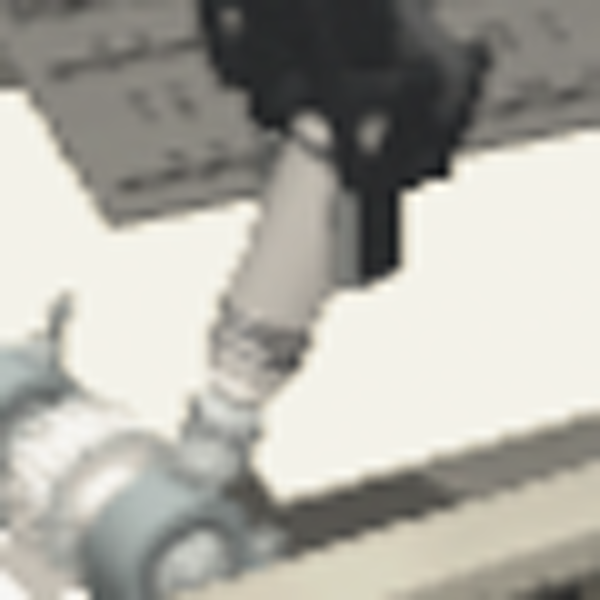

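View pics/c20b.png

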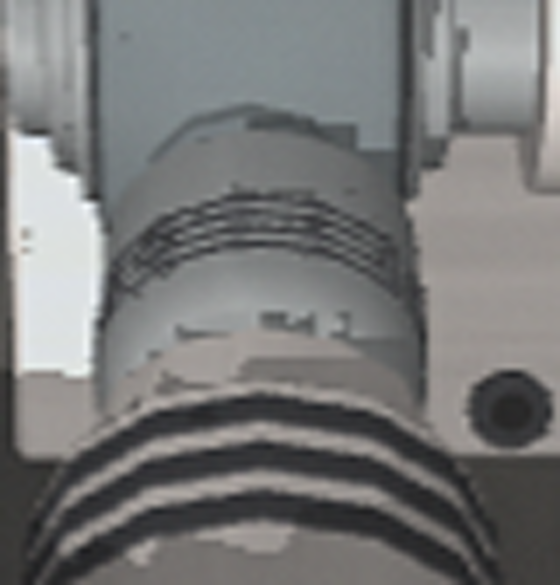

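Run:
```python
from h import *
s=load('w9')
for y0 in (0,1.4):
  for z in (116,120,124): print(y0,z,proj(s,gunpt(s,0,0,z,0,95.4,y0)))
  for z in (40,43,46,50): print(z,proj(s,gunpt(s,0,0,z,16,95.4,y0)))
im=cv2.imread('pics/w9.png')[190:370,200:350]; cv2.imwrite('pics/c9.png',cv2.resize(im,None,fx=4,fy=3.3,interpolation=cv2.INTER_CUBIC))
```

```text
0 116 [277.242 326.313]
0 120 [277.229 333.43 ]
0 124 [277.215 341.017]
40 [277.357 216.261]
43 [277.352 217.936]
46 [277.348 219.664]
50 [277.341 222.055]
1.4 116 [277.236 322.796]
1.4 120 [277.223 329.829]
1.4 124 [277.209 337.329]
40 [277.353 213.755]
43 [277.349 215.395]
46 [277.344 217.086]
50 [277.338 219.426]
```

View pics/c9.png

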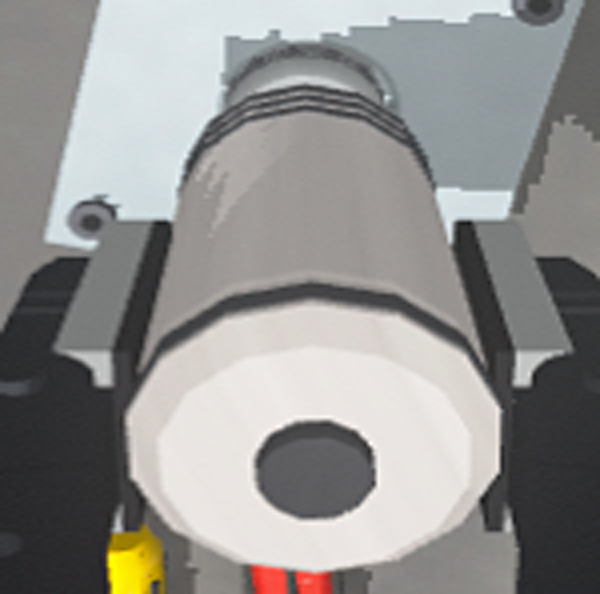

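```bash
cat > fit.py <<'E'
from h import *
from scipy.optimize import least_squares
yaw=np.radians(4.8)
def X(th,st,T,z,o=0):
    t=np.radians(th); n=np.array([np.sin(t)*np.sin(yaw),-np.sin(t)*np.cos(yaw),np.cos(t)]); q=np.array([-np.sin(yaw)*np.cos(t),np.cos(yaw)*np.cos(t),np.sin(t)])
    return T+(z-15-(st if z>30 else 0))*n+o*q
def run(name,rim,ring,tail,dz=0):
    s=load(name)
    f=lambda q:[proj(s,X(q[0],q[1],np.array([665.3,q[2],79.8+dz]),z,o))[1]-v for z,o,v in ((0,12.5,rim),(44.5,16,ring),(121,0,tail))]
    r=least_squares(f,[30,8,42]); print(name,dz,'theta,stroke,Ty',r.x,r.fun.round(2))
E
python3 - <<'E'
from fit import *
for dz in (-2,0,2): run('w20',126.2,169.5,352.5,dz)
run('w20',126.2,169.5,351.5);run('w20',126.2,168.5,352.5);
run('w18',90+95/2,90+168/2,350)
# free gun w12 fit: theta, g, y0 with calibrated feature heights
s=load('w12')
f=lambda q:[proj(s,gunpt(s,q[0],0,z,o,q[1],q[2]))[1]-v for z,o,v in ((0,12.5,132),(44.5,16,174.5),(121,0,350.5))]
print(least_squares(f,[30,95,0]).x)
E
```

```text
w20 -2 theta,stroke,Ty [29.976  3.582 41.954] [ 0. -0.  0.]
w20 0 theta,stroke,Ty [34.643  8.029 41.623] [-0. -0.  0.]
w20 2 theta,stroke,Ty [39.005 11.399 41.435] [ 0. -0. -0.]
w20 0 theta,stroke,Ty [36.491  9.397 41.492] [ 0. -0. -0.]
w20 0 theta,stroke,Ty [30.979  5.608 41.944] [0. 0. 0.]
w18 0 theta,stroke,Ty [21.204  0.053 43.192] [ 0. -0. -0.]
[26.496 92.888  6.186]
```

Run:
```python
from h import *
from scipy.optimize import least_squares
def fit(name,rows,dl=None,g0=95.4,y0=1.3):
    s=load(name)
    f=lambda q:[proj(s,gunpt(s,q[0],q[1],z,o,g0,y0))[1]-v for z,o,v in rows]
    r=least_squares(f,[28,4]); return r.x.round(2),r.fun.round(1)
print(fit('w12',((0,12.5,132),(44.5,16,174.5),(121,0,350.5))))
print(fit('w12',((0,12.5,132),(44.5,16,174.5),(121,0,350.5)),g0=97.5))
# barrel only (works under compression): ring and tail
for n,a,b in (('w12',174.5,350.5),('w18',174.,350.),('w20',169.,352.5)):
    for y0 in (0.5,1.3,2): print(n,y0,fit(n,((44.5,16,a),(121,0,b)),y0=y0))
    s=load(n)
    for dl in (0,4,8):
        f=lambda q:[proj(s,gunpt(s,q[0],dl,44.5,16,95.4,1.3))[1]-a]
        f2=lambda q:[proj(s,gunpt(s,q[0],dl,121,0,95.4,1.3))[1]-b]
        print('   dl',dl,'theta ring',least_squares(f,[28]).x.round(1),'tail',least_squares(f2,[28]).x.round(1))
```

```text
(array([27.26,  6.16]), array([-0.3,  0.5, -0.2]))
(array([28.46,  0.75]), array([-0.8,  1.3, -0.7]))
w12 0.5 (array([27.51,  8.16]), array([ 0., -0.]))
w12 1.3 (array([27.69,  6.1 ]), array([ 0., -0.]))
w12 2 (array([27.85,  4.31]), array([-0., -0.]))
   dl 0 theta ring [33.1] tail [19.2]
   dl 4 theta ring [29.3] tail [24.]
   dl 8 theta ring [26.4] tail [32.6]
w18 0.5 (array([27.51,  8.7 ]), array([0., 0.]))
w18 1.3 (array([27.68,  6.64]), array([-0.,  0.]))
w18 2 (array([27.84,  4.85]), array([ 0., -0.]))
   dl 0 theta ring [33.6] tail [18.6]
   dl 4 theta ring [29.7] tail [23.1]
   dl 8 theta ring [26.8] tail [31.1]
w20 0.5 (array([31.94,  7.71]), array([0., 0.]))
w20 1.3 (array([32.19,  5.84]), array([0., 0.]))
w20 2 (array([32.41,  4.23]), array([0., 0.]))
   dl 0 theta ring [39.] tail [22.]
   dl 4 theta ring [34.] tail [27.9]
   dl 8 theta ring [30.4] tail [40.9]
```

Emit:
apply_moves:
  plan: [-0.1,1,-1.5,0,0,-0.2,2.5,-3,0,0,-0.3,4,-3.5,0,0,-0.4,6,-4,0,0,-0.4,6,-4,0,0]

```text
time: 20.05
eef_pos: [669.1, 1.9, 118.9]
ee_rot: [[0.006, -0.083, 0.997], [-0.002, 0.997, 0.083], [-1.0, -0.003, 0.006]]
force: [-1.1, -7.1, 16.1]
grip_width: 0.361
```

Run:
```python
from h import *
o=robot.observe(); s=wsnap('w21'); print(o['eef_pos'],o['time'],o['force'],o['torque'])
P=np.array(o['eef_pos'])+np.array(o['ee_rot'])@[-24.9,1.3,0]-np.array([665.3,42,79.8]); d=np.linalg.norm(P); print(P,'angle',np.degrees(np.arccos(P[2]/d)),'stroke',86.6-d)
im=cv2.imread('pics/w21.png')[90:390,190:390]; cv2.imwrite('pics/c21.png',cv2.resize(im,None,fx=2,fy=2,interpolation=cv2.INTER_CUBIC))
im=cv2.imread('pics/w21.png')[110:200,240:320]; cv2.imwrite('pics/c21b.png',cv2.resize(im,None,fx=7,fy=6.5,interpolation=cv2.INTER_CUBIC))
```

```text
[669.086   1.882 118.882] 20.05 [-1.051 -7.098 16.145] [-1.122  0.354  0.058]
[  3.526 -38.766  63.978] angle 31.31743110195745 stroke 11.710544464608432
```

View pics/c21.png

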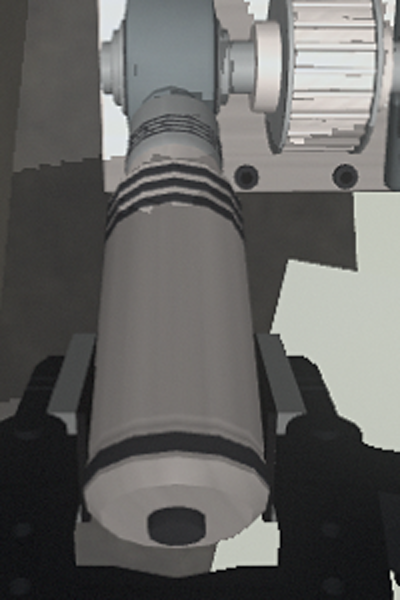

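View pics/c21b.png

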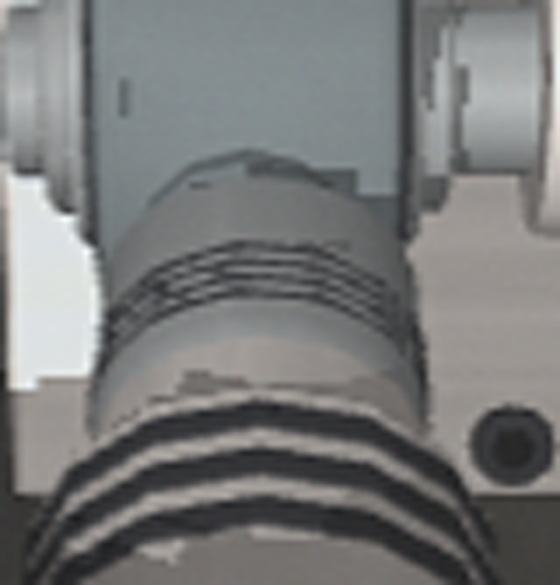

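Run:
```python
from h import *
from scipy.optimize import brentq,least_squares
T=np.array([665.3,42,79.8])
for n,rim,ring,tail in (('w12',132,174.5,350.5),('w16',132.3,174,350),('w17',133.,174,350),('w18',137.,174,350),('w19',135,173.7,350.5),('w20',126.2,169.2,352.5),('w21',133.4,170.7,351.8)):
    s=load(n)
    f=lambda q:[proj(s,gunpt(s,q[0],6.2,44.5,16,95.4,q[1]))[1]-ring,proj(s,gunpt(s,q[0],6.2,121,0,95.4,q[1]))[1]-tail]
    r=least_squares(f,[29,1.3]).x
    st=brentq(lambda z:proj(s,gunpt(s,r[0],6.2,z,12.5,95.4,r[1]))[1]-rim,-10,30)
    P=s['eef_pos']+s['ee_rot']@[-24.9,r[1],0]-T; d=np.linalg.norm(P)
    print(n,'theta,y0',r.round(2),'stroke from rim',round(st,1),'geom angle',np.degrees(np.arccos(P[2]/d)).round(1),'geom 86.6-d',round(86.6-d,1))
```

```text
w12 theta,y0 [27.68  1.26] stroke from rim 1.4 geom angle 73.3 geom 86.6-d -424.9
w16 theta,y0 [27.72  1.47] stroke from rim 2.2 geom angle 26.3 geom 86.6-d -1.4
w17 theta,y0 [27.72  1.47] stroke from rim 3.0 geom angle 26.8 geom 86.6-d 1.7
w18 theta,y0 [27.72  1.47] stroke from rim 7.1 geom angle 26.8 geom 86.6-d 6.5
w19 theta,y0 [28.15  1.34] stroke from rim 5.9 geom angle 28.7 geom 86.6-d 7.0
w20 theta,y0 [32.01  1.13] stroke from rim 5.9 geom angle 32.4 geom 86.6-d 6.4
w21 theta,y0 [30.67  1.22] stroke from rim 9.9 geom angle 31.4 geom 86.6-d 11.7
```

Emit:
apply_moves:
  plan: [0,0,0,0,0,0,0,0,0,0,0,0,0,0,0,0,0,0,0,0]

```text
time: 20.6
eef_pos: [669.1, 1.9, 118.9]
ee_rot: [[0.006, -0.083, 0.997], [-0.002, 0.997, 0.083], [-1.0, -0.003, 0.006]]
force: [-1.1, -6.2, 17.1]
grip_width: 0.36
```

Run:
```python
from h import *
o=robot.observe(); print(o['eef_pos'],o['time'],o['force'],o['grip_width'])
snap('top','t22'); snap('scene','s22')
```

```text
[669.084   1.855 118.856] 20.6 [-1.052 -6.205 17.069] 0.35988695231957835
```

View pics/t22.png

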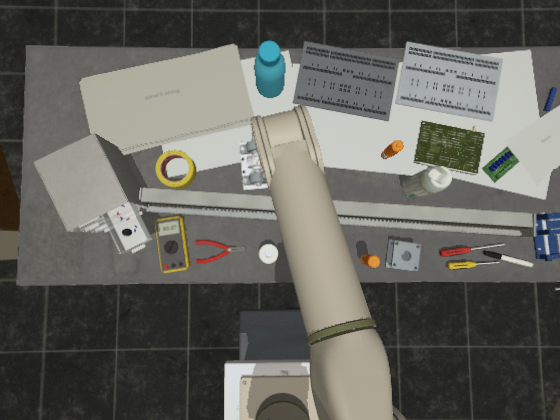

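View pics/s22.png

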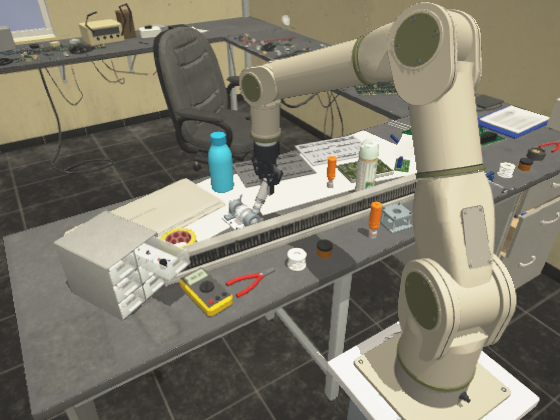

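```bash
python3 -c "
from station import robot
print(robot.finish_job())"
```

```text
the job is handed in; nothing more can be done
None
```

I handed the job in at about 20.6 s. The cap is in the open drawer, and the arm is still gripping the gun and holding it pressed on the nipple. No verdict is reported, so the checks below are my own.

**How it went**
- I pulled the cap off along the nipple's axis and set it down in the open drawer.
- The moves can't tilt the tool, so I lifted the gun until its mouth was just below the top of the stand's hole. I levered it about 28° over between the pads there, then pressed it onto the nipple and corrected the tilt.

**Last checks**
- **Cap:** the last top picture shows it on the drawer's floor. The reel and the pliers look untouched.
- **Seating:** the coupler's rim appears within 1 px of where it belongs with the nipple's tip on the seat. I took the snap from this and from the push of well over 8 N; I did not test it with a pull.
- **Tilt:** 30.7° from the image and 31.4° from geometry, against the nipple's 30°. Single-view estimates before I calibrated the features ranged from about 22° to 36°. I trusted the calibrated fit, which also agreed with the arm's position.
- **Stroke:** the two estimates disagree, about 8.5–10 mm from the image and 11.7 mm from geometry. Both are well over half of the 12 mm.
- **Force:** about 20 N along the axis, a little above the 17 N given for fully in, so the spring may be at its stop. The arm and grip held steady over the last half second, with the force changing by about 1 N.

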